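# Lock the specimen box with its curved pin

### The job

Lock the specimen transport box: pick up the curved locking pin by its handle, swing its bar round through the ring on the lid, and go on along the same curve so that the pin's tip pushes the small sliding plate fully home against its block. Work gently (never press hard on the box or its ring), use only the threaded pin to move the plate, and leave the pin standing on its foot on the lid, threaded and let go. Leave the jars, the slide case and the carton alone.

Things in the scene. Friction and masses are not known exactly. Their poses are not given: they have to be found in the camera images.
- specimen_box: Grey hard specimen transport box with a white lid, closed, fixed to the bench; 198 (x) x 228 (y) mm at the lid, 85 mm high. Origin: centre of the underside, z up. The lid top is flat, at z = 85 mm; on it stand only the steel ring and, past it, the small sliding plate with its block. The bar is to pass through the ring towards the box's +y.
- eye (a point): Centre of the steel ring on the lid, at (42, -8, 103) mm in the box's frame, 18 mm above the lid top. Axes as the box. The ring stands upright, its opening faces along the box's y; 14 mm clear opening, 6 mm wire, top 31 mm above the lid. The bar's arc centre belongs 50 mm from here towards the box's -x: swing the pin counter-clockwise (seen from above) about that point.
- pin: Curved locking pin, loose, about 0.18 kg, standing on a round foot 34 mm wide, 9 mm thick. Origin: centre of the foot's underside, z up. On the foot an upright flat black handle, 24 mm along x, 12 mm along y, top at z = 76 mm; pinch its flat sides at z = 50 to 70 mm so that the fingers stay above the ring. The steel bar leaves it 18 mm up, level, towards +x, and curves left (to +y).
- pin_tip (a point): End of the bar's centre line (t = 1.92 rad), at (47, 67, 18) mm in the pin's frame; the rounded end goes 4 mm farther. Axes as the pin.
- pin_arc (a point): Centre of the bar's arc, an empty point at (0, 50, 18) mm in the pin's frame. Axes as the pin. The bar is 8 mm thick; its centre line is (50 sin t, 50 - 50 cos t, 18) mm for t from 0 at the handle to 1.92 rad at the tip. With the foot on the lid the bar is level with the ring's centre.
- seal_plate (a joint): Travel of the small upright steel plate (22 mm wide, 23 high, 6 thick) on the lid: 0 to 3 mm at the start, 10 mm fully home against its grey block, a hard stop. It rubs with 2.5 N, no spring. At travel 0 it faces the tip about 1.0 rad round the arc past the ring, sliding along the arc's tangent. Block and plate sit up to 10 mm nearer or farther on each box: not measured, to be felt.
- jar_a: Specimen jar with orange cap, 48 mm wide, 68 mm high, loose; origin at the centre of its underside. Not to be disturbed.
- jar_b: The other specimen jar, alike. Not to be disturbed.
- slide_case: Flat white microscope slide case, 80 x 55 x 26 mm; origin at the centre of its underside. Not to be disturbed.
- carton: Upright paper carton with a green band, 35 x 70 x 75 mm; origin at the centre of its underside. Not to be disturbed.

How it is judged (in metres and radians):
On the way, in this order (a step that is already met when the one before it is completed fails the run):
1. the curved bar is through the ring (distance between eye and pin_arc between 0.044 and 0.056 m and z of eye in the frame of pin between 0.013 and 0.023 m and x of eye in the frame of pin above 0.012 m and y of eye in the frame of pin below 0.05 m), for 0.1 s.
2. the plate is pushed home by the threaded pin (distance between eye and pin_arc between 0.044 and 0.056 m and z of eye in the frame of pin between 0.013 and 0.023 m and x of eye in the frame of pin above 0.012 m and y of eye in the frame of pin below 0.03 m and value of joint seal_plate above 0.0085 m), for 0.2 s.
At the end, for the whole second after the job is handed in: Pin let go and at rest, foot within 3 mm of the lid, tilt under 0.12 rad; ring round its bar near the handle (ring centre within 6 mm of the arc radius, under 30 mm along the pin's y, 13 to 23 mm over its foot); plate at least 8.5 mm of its 10 mm travel (all of step 2 and angle between pin's own z axis and vertical below 0.12 rad and linear speed of pin below 0.01 m/s and z of pin in the frame of specimen_box below 0.088 m); the robot touches nothing.
It fails at once if the pin presses on the box, its ring or its plate with more than 20 N (contact force between pin and specimen_box above 20 N).
It fails at once if the gripper presses on the box with more than 5 N (contact force between any of the fingers, the arm and specimen_box above 5 N).
It fails at once if the plate is pushed before the bar is through the ring (value of joint seal_plate above 0.0045 m and not (distance between eye and pin_arc between 0.044 and 0.056 m and z of eye in the frame of pin between 0.013 and 0.023 m and x of eye in the frame of pin above 0.012 m and y of eye in the frame of pin below 0.052 m)).
It fails at once if a bystander is moved more than 20 mm (distance of any of jar_a, jar_b, slide_case, carton from where it was at the start of the episode above 0.02 m).
It also fails if it takes over 72 s, if anything falls off the work surface, if the arm or the gripper's body presses on something with over 40 N, if the wrist force passes 120 N, or if a joint passes its speed limit or range.

### The arm

A 6-joint arm with a two-finger parallel gripper is mounted at the origin on the work surface. World frame = base frame: x ahead of the robot, y to its left, z up, the work surface at z = 0. Lengths are in mm, angles in rad, forces in N, time in s.
With the tool pointing down it reaches from about 275 to 850 mm from the base axis. Payload 5.2 kg.
Tool frame: the origin (TCP) lies at the very end of the fingers, on their centre line; the grasp point (between the pads) lies behind it (ctrl.grasp_offset is the z of the grasp point in the tool frame, in mm); z points along the fingers, y is the line along which they close (so a half turn about z gives the same grasp; the last joint's range is limited). The gripper opens to 85 mm and grips with 20 to 120 N. Pads are 22 mm wide; open, the fingers measure 114 mm over their backs; the gripper's body (76 mm by 85 mm) begins 54 mm behind the grasp point. The pads swing forward as they close: fully open they stand 13 mm farther back than shut.
Start: joints at [1.013, 0.259, 1.535, -0, 1.348, -0.203], TCP at [191.05, 515.757, 231.31] pointing down, gripper open.
Joint ranges: [-3.14, 3.14], [-0.91, 2.08], [0.19, 2.58], [-1.22, 4.36], [0.22, 2.71], [-3.12, 3.12]. Speed limits (rad/s): [2.57, 2.57, 3.14, 3.14, 3.14, 3.14].

### API

Orientations are given as a unit quaternion [w, x, y, z].
In Python, from workcell import ctrl gives the robot as it stands.
- The arm moves only by the tool move_arm, never from a script. Its argument "rows" is a list of rows, each a list of 7 numbers: the shift along the tool's x, y, z in units of 40 cm (1.0 is 40 cm), then the turn, a rotation vector about the tool's x, y, z in units of 120 degrees (1.0 is 120 degrees), then the gripper command: -1 is fully open, 1 is shut, values between are in proportion. A call has exactly 10 rows; each row is the pose to reach, as a shift and turn from the pose commanded when the call began, along the tool's axes at that moment; what a row does not reach only later rows make up. A row lasts 1/8 s, in which the tool goes at most 62.5 mm and 10.7 degrees, less where a joint would pass 70% of its speed; a pose out of reach is approached as far as the arm can. A call with a number of a shift or a turn outside -1 to 1 is refused whole. A call with a gripper value outside its range is refused whole. The fingers move at their own pace and stop on an object; "grip_force" is the grip in N (left out, the last holds). Time passes only in rows, so rows that repeat a pose let the fingers close, or fill a call up. It gives the time, the measured TCP pose, the force, the opening and the grip force at its end, in the units of the state.
- ctrl.get_obs(): the state, without advancing time (a new reading comes with each control period).
- ctrl.get_image(name): name is "scene" or "side" or "wrist"; returns a dict with "pixels" (420x560x3 uint8, red, green, blue), "camera_matrix" (3x3 intrinsics, pixels), "origin" and "attitude" of the camera in the world; the wrist camera has in their place "tool_from_camera" (4x4, takes a point from camera to tool coordinates, whose origin is the TCP and whose axes are the flange's). Camera axes: x right, y up, looking along -z (the intrinsics and any distortion apply to the point x, -y, -z); pixel columns grow to the right and rows downward; lengths in mm; the calibration is good to about 2 mm. A picture is of the moment at which its call begins: read the wrist's pose just before it. There is no depth.
- ctrl.close_job(): hands the job in; it is judged then, once.
The state is a dict: "t": time; "q": joint angles; "dq": joint speeds; "joint_torque": joint torques, N m; "ee_pos": TCP position; "tool_rot": TCP orientation; "ft_force": force on the tool from outside, world axes, zero at the start; "ft_torque": the same for the moment, N m; "grip_width": finger opening in mm; "grasp_force": force on a finger pad.
Only numpy, scipy, OpenCV 4.12 (cv2) and the standard library are available. Lean on these libraries where they do the work, as an engineer would, in place of code of your own. Each camera call takes 0.05 s, during which the arm holds its last target. There are 200 camera calls.

## Working session

There is one attempt and no reset: what is moved stays moved. The work goes in short steps, Python scripts to look and compute and a tool call to move; the robot and the scene stay as the last step left them, time stands still between calls to the robot, and variables do not carry over. Pictures are saved under pics/ and viewed, at most 10 in all, crops included, and the job is handed in when it is done.

Besides the shell and the picture viewer there is one more tool, called as name([rows], argument=value, ...), one row to a line, values as JSON. move_arm: Moves the arm, as the interface text tells. Its arguments: {"type":"object","properties":{"rows":{"type":"array"},"grip_force":{"type":"number"}},"required":["rows"]}

```bash
mkdir -p pics; cat > h.py <<'E'
import numpy as np, cv2, json
from workcell import ctrl
from scipy.spatial.transform import Rotation as R
def q2R(q): return R.from_quat([q[1],q[2],q[3],q[0]]).as_matrix()
def snap(name,fn):
    o=ctrl.get_obs(); im=ctrl.get_image(name)
    cv2.imwrite(f'pics/{fn}.png',im['pixels'][:,:,::-1])
    if 'tool_from_camera' in im:
        T=np.array(im['tool_from_camera']); Rt=q2R(o['tool_rot']); A=Rt@T[:3,:3]; C=Rt@T[:3,3]+np.array(o['ee_pos'])
    else:
        a=np.array(im['attitude']); A=q2R(a) if a.size==4 else a.reshape(3,3); C=np.array(im['origin'])
    d=dict(K=np.array(im['camera_matrix']).tolist(),A=A.tolist(),C=C.tolist(),extra=[k for k in im if k!='pixels'],dist=np.array(im.get('distortion',[0,0,0,0,0])).tolist())
    json.dump(d,open(f'pics/{fn}.json','w')); return d
def ray(fn,uv):
    d=json.load(open(f'pics/{fn}.json')); K=np.array(d['K'])
    p=cv2.undistortPoints(np.array([[uv]],float),K,np.array(d['dist']))[0,0]
    v=np.array(d['A'])@np.array([p[0],-p[1],-1]); return np.array(d['C']),v/np.linalg.norm(v)
def atz(fn,uv,z):
    C,v=ray(fn,uv); return C+v*(z-C[2])/v[2]
def proj(fn,P):
    d=json.load(open(f'pics/{fn}.json')); c=np.array(d['A']).T@(np.array(P,float)-np.array(d['C']))
    return cv2.projectPoints(np.array([[c[0],-c[1],-c[2]]]),np.zeros(3),np.zeros(3),np.array(d['K']),np.array(d['dist']))[0][0,0]
def tri(l):
    S=np.zeros((3,3));b=np.zeros(3)
    for fn,uv in l:
        C,v=ray(fn,uv);M=np.eye(3)-np.outer(v,v);S+=M;b+=M@C
    return np.linalg.solve(S,b)
E
python3 - <<'E'
from h import *
for n in ['scene','side','wrist']:
    d=snap(n,n+'0'); print(n,d)
o=ctrl.get_obs(); print(o['ee_pos'],o['tool_rot'],ctrl.grasp_offset,o['grip_width'],o['ft_force'])
a=cv2.imread('pics/scene0.png');b=cv2.imread('pics/side0.png')
E
```

```text
scene {'K': [[465.16764151652256, 0.0, 278.6026179137056], [0.0, 465.16764151652256, 213.66071961015757], [0.0, 0.0, 1.0]], 'A': [[-0.6673714476837315, -0.5108852772122978, 0.5418593769090227], [0.7444957644108265, -0.4396271407364468, 0.5024480409975103], [-0.018477218158042652, 0.7387314875214204, 0.6737465263387488]], 'C': [1271.3437518799083, 643.1213911036239, 1001.0875973979305], 'extra': ['camera_matrix', 'origin', 'attitude'], 'dist': [0, 0, 0, 0, 0]}
side {'K': [[398.8953594494843, 0.0, 278.28629397064736], [0.0, 398.8953594494843, 207.44893843253178], [0.0, 0.0, 1.0]], 'A': [[0.8749081875907431, 0.38559917867118637, -0.29299989197060816], [-0.484011726476784, 0.675755088165887, -0.5559565715511218], [-0.016380229535767482, 0.6282263399651603, 0.7778581836391096]], 'C': [276.6163466075045, -530.7789756895337, 779.0176851397619], 'extra': ['camera_matrix', 'origin', 'attitude'], 'dist': [0, 0, 0, 0, 0]}
wrist {'K': [[290.9127401589155, 0.0, 277.5494521401852], [0.0, 290.9127401589155, 209.10182201495053], [0.0, 0.0, 1.0]], 'A': [[0.34796328352376826, -0.8896081974848805, -0.295835779254401], [0.9375078964309234, 0.32994735729085617, 0.11051554436568439], [-0.000705300660146153, -0.3158037307956969, 0.9488242757046729]], 'C': [116.01423886926557, 544.4781943057025, 373.98602968613534], 'extra': ['camera_matrix', 'tool_from_camera'], 'dist': [0, 0, 0, 0, 0]}
[190.827548   515.39368368 230.66363133] [-2.66221592e-04  1.76458427e-01  9.84307831e-01 -6.67947573e-04] -18.700000000000003 85.47862805627653 [ 0.27654735 -0.67522828  0.15921343]
```

View pics/scene0.png

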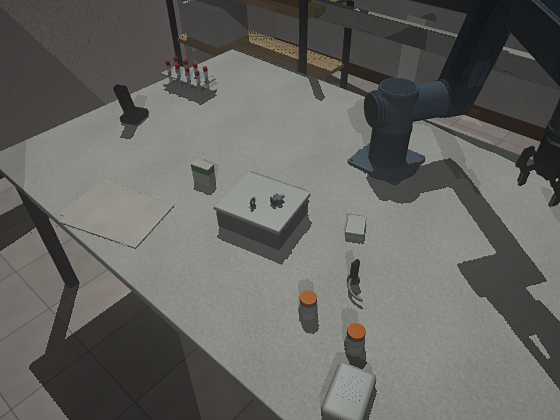

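View pics/side0.png

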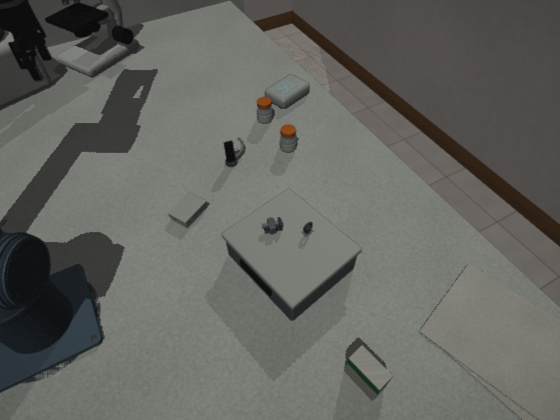

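The scene picture shows the box in the middle with the ring near (253,203) and the block at (277,199). The pin stands at (354,272), next to the jars at (308,300) and (356,335). The side picture has the ring at (308,228), the block at (272,225) and the pin at (230,155). I'll enlarge these.

```bash
python3 - <<'E'
import cv2,numpy as np
a=cv2.imread('pics/scene0.png');b=cv2.imread('pics/side0.png')
f=lambda i,x,y,w,h,s:cv2.resize(i[y:y+h,x:x+w],None,fx=s,fy=s,interpolation=cv2.INTER_CUBIC)
t=np.hstack([f(a,210,165,100,75,4),f(b,215,185,150,75*150//100,400/150)[:300]])
u=np.hstack([f(a,325,250,66,50,6)[:300,:396],f(b,210,125,67,50,6)[:300,:402]])
w=800;pad=lambda i:cv2.copyMakeBorder(i,0,0,0,max(0,w-i.shape[1]),cv2.BORDER_CONSTANT)[:,:w]
cv2.imwrite('pics/c1.png',np.vstack([pad(t),pad(u)]));print(t.shape,u.shape)
E
```

```text
Traceback (most recent call last):
ValueError: all the input array dimensions except for the concatenation axis must match exactly, but along dimension 0, the array at index 0 has size 300 and the array at index 1 has size 299
```

```bash
python3 - <<'E'
import cv2,numpy as np
a=cv2.imread('pics/scene0.png');b=cv2.imread('pics/side0.png')
f=lambda i,x,y,w,h,W,H:cv2.resize(i[y:y+h,x:x+w],(W,H),interpolation=cv2.INTER_CUBIC)
t=np.hstack([f(a,210,165,100,75,400,300),f(b,215,185,150,112,400,300)])
u=np.hstack([f(a,325,250,64,48,400,300),f(b,210,125,64,48,400,300)])
cv2.imwrite('pics/c1.png',np.vstack([t,u]))
E
```

```text
(no output)
```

View pics/c1.png

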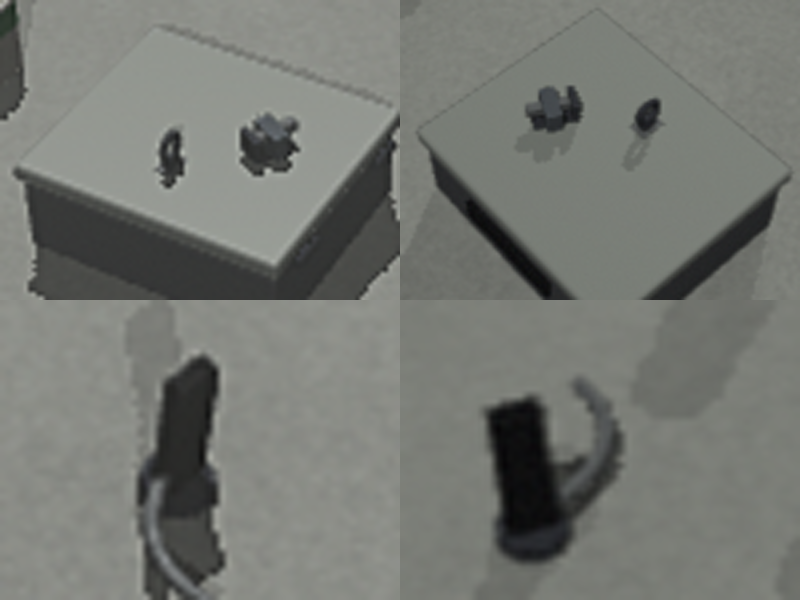

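The crop shows the lid corners, with the ring at scene (253,203.7) and side (308,229). The handle top is at scene (356,260) and side (228.4,141.5). The bar runs from the handle towards +x of the picture and curls over in the side view.

```bash
python3 - <<'E'
from h import *
np.set_printoptions(precision=1,suppress=True)
print('lid scene'); 
S=[atz('scene0',p,85) for p in [(213.75,208),(249.5,171.75),(309.5,190.5),(278.75,232)]]
for p in S: print(p)
print('len',[np.linalg.norm(S[i]-S[(i+1)%4]) for i in range(4)])
print('lid side')
for p in [(221.7,233.7),(289.2,188),(362,251.7)]: print(atz('side0',p,85))
print('ring',tri([('scene0',(253,203.7)),('side0',(308,228.9))]),atz('scene0',(253,203.7),103),atz('side0',(308,228.9),103))
print('block',tri([('scene0',(278,199)),('side0',(270,225))]))
print('handle top',tri([('scene0',(356.5,259.6)),('side0',(228.4,141.3))]))
sc=lambda x,y:(325+x/6.25,250+(y-300)/6.25); sd=lambda x,y:(210+(x-400)/6.25,125+(y-300)/6.25)
print('foot',atz('scene0',sc(178,490),5),atz('side0',sd(535,545),2))
print('tip side',atz('side0',sd(578,382),18),'bar far', atz('side0',sd(612,440),18))
print('bar scene',[atz('scene0',sc(*p),18) for p in [(158,490),(152,525),(175,575),(205,597)]])
E
```

```text
lid scene
[ 641.8 -203.    85. ]
[ 445.8 -246.7   85. ]
[393.4 -38.5  85. ]
[591.1  11.2  85. ]
len [np.float64(200.84531488780573), np.float64(214.61617975936983), np.float64(203.85332450385184), np.float64(220.06974281183932)]
lid side
[398.5 -37.9  85. ]
[588.3   3.6  85. ]
[ 630.4 -221.3   85. ]
ring [ 559.8 -121.7   93.5] [ 565.8 -112.7  103. ] [ 557.2 -128.6  103. ]
block [495.7 -76.3  96.1]
handle top [532.7 230.9  79.3]
foot [538.3 236.5   5. ] [531.7 222.1   2. ]
tip side [587.7 292.6  18. ] bar far [584.3 249.8  18. ]
bar scene [array([553.6, 235.3,  18. ]), array([570.9, 244.5,  18. ]), array([586.4, 267.3,  18. ]), array([587.6, 283.4,  18. ])]
```

```bash
cat >> h.py <<'E'
def plan(xyz,psi):
    "shift/turn in move units to TCP xyz, pointing down, tool y at world angle psi (deg). Cumulative totals."
    o=ctrl.get_obs(); Rt=q2R(o['tool_rot']); s=Rt.T@(np.array(xyz)-np.array(o['ee_pos']))/400
    p=np.radians(psi); y=np.array([np.cos(p),np.sin(p),0]); z=np.array([0,0,-1.]); G=np.stack([np.cross(y,z),y,z],1)
    r=R.from_matrix(Rt.T@G).as_rotvec()/np.radians(120)
    print('shift',np.round(s,4),'turn',np.round(r,4),'mm',np.round(s*400,1),'psi now',round(float(np.degrees(np.arctan2(Rt[1,1],Rt[0,1]))),2))
E
python3 - <<'E'
from h import *
plan([525,235,170],263-360); plan([525,235,170],-20)
for p in [(308,298),(356,331)]: print(atz('scene0',p,68))
E
```

```text
shift [-1.027  -0.3669  0.1519] turn [-3.0000e-04  1.0000e-03  1.3889e+00] mm [-410.8 -146.8   60.8] psi now 69.67
shift [-1.027  -0.3669  0.1519] turn [-6.000e-04  4.000e-04  7.473e-01] mm [-410.8 -146.8   60.8] psi now 69.67
[704.45974393 209.72875716  68.        ]
[704.86596524 353.76053593  68.        ]
```

move_arm([
  [-0.15,-0.05,0,0,0,0.08,-1],
  [-0.3,-0.1,0,0,0,0.16,-1],
  [-0.45,-0.15,0,0,0,0.24,-1],
  [-0.6,-0.2,0,0,0,0.32,-1],
  [-0.75,-0.26,0,0,0,0.4,-1],
  [-0.88,-0.32,0,0,0,0.48,-1],
  [-1,-0.36,0.02,0,0,0.56,-1],
  [-1,-0.36,0.06,0,0,0.64,-1],
  [-1,-0.36,0.1,0,0,0.72,-1],
  [-1,-0.36,0.13,0,0,0.8,-1],
])

```text
t: 1.4
ee_pos: [515.8, 241.3, 178.1]
tool_rot: [-0.0, 0.851, 0.525, -0.001]
ft_force: [0.3, -0.5, 0.0]
grip_width: 85.6
grasp_force: 0.0
```

```bash
python3 - <<'E'
from h import *
plan([525,235,170],263-360)
E
```

```text
shift [-0.0037  0.0277  0.0202] turn [-2.00e-04  9.00e-04  5.86e-01] mm [-1.5 11.1  8.1] psi now -26.69
```

move_arm([
  [0,0.01,0.01,0,0,0.07,-1],
  [0,0.02,0.02,0,0,0.14,-1],
  [0,0.028,0.02,0,0,0.22,-1],
  [0,0.028,0.02,0,0,0.3,-1],
  [0,0.028,0.02,0,0,0.38,-1],
  [0,0.028,0.02,0,0,0.46,-1],
  [0,0.028,0.02,0,0,0.53,-1],
  [0,0.028,0.02,0,0,0.586,-1],
  [0,0.028,0.02,0,0,0.586,-1],
  [0,0.028,0.02,0,0,0.586,-1],
])

```text
t: 2.65
ee_pos: [526.0, 236.8, 171.1]
tool_rot: [0.0, 0.998, -0.057, -0.0]
ft_force: [0.6, -0.9, 0.5]
grip_width: 85.4
grasp_force: 0.0
```

```bash
python3 - <<'E'
from h import *
d=snap('wrist','w1'); print(d['C'],ctrl.get_obs()['ee_pos'])
a=cv2.imread('pics/w1.png'); u,v=proj('w1',[555,255,30]); print(u,v)
x=int(min(max(u-100,0),360));y=int(min(max(v-75,0),270)); print(x,y)
cv2.imwrite('pics/w1c.png',cv2.resize(a[y:y+150,x:x+200],(800,600),interpolation=cv2.INTER_CUBIC))
E
```

```text
[607.8650814515374, 228.33991284471765, 314.5029041750198] [526.06922955 236.7959434  171.17734861]
257.0562236642385 171.6971600947212
157 96
```

View pics/w1c.png

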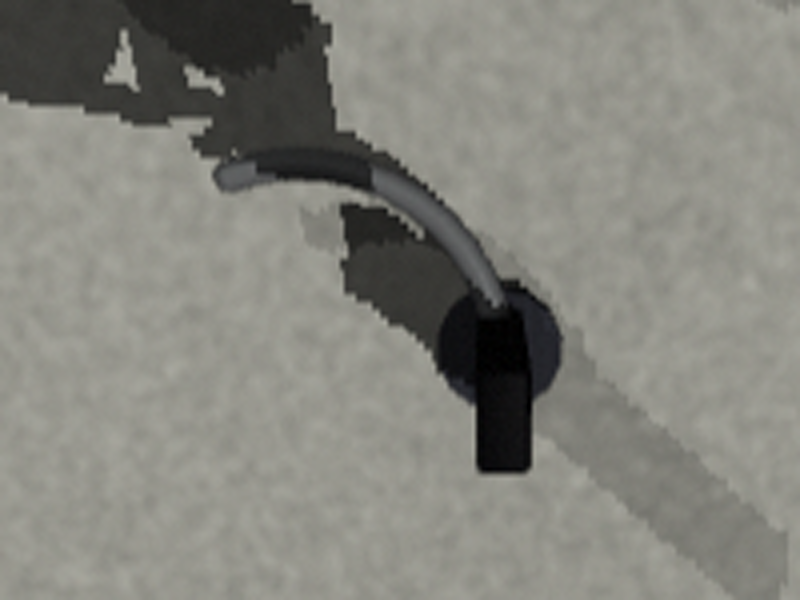

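The wrist crop shows the handle's top face centred near (504,421) and the foot disc centred at (500,345). The bar's rounded end is at (215,178) and the bar's outermost point is near (300,150).

```bash
python3 - <<'E'
from h import *
from scipy.optimize import least_squares
np.set_printoptions(precision=2,suppress=True)
c=lambda x,y:np.array([157+x/4-.4,96+y/4-.4])
obs=[((0,0,76),c(504,421)),((0,0,8),c(500,346)),((47,67,18),c(232,177))]
t=1.45; obs.append(((50*np.sin(t),50-50*np.cos(t),18),c(308,165)))
t=.9; obs.append(((50*np.sin(t),50-50*np.cos(t),18),c(418,200)))
print([atz('w1',uv,l[2]) for l,uv in obs])
def W(p,l): 
    a=p[2];return np.array([p[0]+np.cos(a)*l[0]-np.sin(a)*l[1],p[1]+np.sin(a)*l[0]+np.cos(a)*l[1],l[2]])
f=lambda p:np.concatenate([proj('w1',W(p,l))-uv for l,uv in obs])
r=least_squares(f,[535,229,0],x_scale=[1,1,.01]); print(r.x[:2],np.degrees(r.x[2]),r.fun)
r2=least_squares(lambda p:f(p)[:6],[535,229,0],x_scale=[1,1,.01]); print(r2.x[:2],np.degrees(r2.x[2]),r2.fun)
E
```

```text
[array([536.07, 232.4 ,  76.  ]), array([536.68, 232.34,   8.  ]), array([589.34, 293.75,  18.  ]), array([590.05, 274.49,  18.  ]), array([578.48, 248.5 ,  18.  ])]
[536.91 232.61] -4.65436840387434 [-0.34 -0.91 -0.27 -0.18 -1.78  0.36  2.08 -0.15  0.34  0.98]
[536.14 232.2 ] -5.766481028296232 [ 0.23 -0.11  0.19  0.47 -0.44 -0.26]
```

```bash
python3 - <<'E'
from h import *
plan([536.2,232.3,44],-96.3)
E
```

```text
shift [0.0265 0.0083 0.3179] turn [ 0.      0.0001 -0.002 ] mm [ 10.6   3.3 127.2] psi now -96.54
```

move_arm([
  [0.02,0.006,0.05,0,0,-0.002,-1],
  [0.0265,0.0083,0.12,0,0,-0.002,-1],
  [0.0265,0.0083,0.2,0,0,-0.002,-1],
  [0.0265,0.0083,0.27,0,0,-0.002,-1],
  [0.0265,0.0083,0.318,0,0,-0.002,-1],
  [0.0265,0.0083,0.318,0,0,-0.002,-1],
  [0.0265,0.0083,0.318,0,0,-0.002,0.3],
  [0.0265,0.0083,0.318,0,0,-0.002,0.6],
  [0.0265,0.0083,0.318,0,0,-0.002,1],
  [0.0265,0.0083,0.318,0,0,-0.002,1],
], grip_force=40)

```text
t: 3.95
ee_pos: [536.5, 232.3, 44.6]
tool_rot: [-0.0, 0.998, -0.056, 0.0]
ft_force: [0.4, 0.4, 1.4]
grip_width: 12.4
grasp_force: 1.6
```

move_arm([
  [0,0,0,0,0,0,1],
  [0,0,0,0,0,0,1],
  [0,0,0,0,0,0,1],
  [0,0,0,0,0,0,1],
  [0,0,0,0,0,0,1],
  [0,0,-0.03,0,0,0,1],
  [0,0,-0.08,0,0,0,1],
  [0,0,-0.15,0,0,0,1],
  [0,0,-0.25,0,0,0,1],
  [0,0,-0.35,0,0,0,1],
], grip_force=60)

```text
t: 5.2
ee_pos: [535.7, 232.0, 185.1]
tool_rot: [0.0, 0.998, -0.056, -0.001]
ft_force: [0.2, -0.3, -1.5]
grip_width: 11.1
grasp_force: 60.1
```

```bash
python3 - <<'E'
from h import *
plan([483.5,-171,185],-122.2)
E
```

```text
shift [-1.7200e-02  1.0158e+00  1.0000e-03] turn [0.0004 0.0005 0.2149] mm [-6.900e+00  4.063e+02  4.000e-01] psi now -96.41
```

move_arm([
  [0,0.07,0,0,0,0.02,1],
  [0,0.19,0,0,0,0.05,1],
  [0,0.32,0,0,0,0.08,1],
  [0,0.45,0,0,0,0.11,1],
  [0,0.58,0,0,0,0.14,1],
  [-0.01,0.71,0,0,0,0.17,1],
  [-0.017,0.83,0,0,0,0.2,1],
  [-0.017,0.93,0,0,0,0.215,1],
  [-0.017,0.98,0,0,0,0.215,1],
  [-0.017,1.0,0,0,0,0.215,1],
])

```text
t: 6.45
ee_pos: [484.7, -165.0, 184.1]
tool_rot: [-0.0, 0.961, -0.278, -0.0]
ft_force: [-0.0, -0.5, -1.3]
grip_width: 11.4
grasp_force: 60.1
```

move_arm([
  [0,0.015,0,0,0,0,1],
  [0,0.015,0,0,0,0,1],
  [0,0.015,0,0,0,0,1],
  [0,0.015,0,0,0,0,1],
  [0,0.015,0,0,0,0,1],
  [0,0.015,0,0,0,0,1],
  [0,0.015,0,0,0,0,1],
  [0,0.015,0,0,0,0,1],
  [0,0.015,0,0,0,0,1],
  [0,0.015,0,0,0,0,1],
])

```text
t: 7.7
ee_pos: [481.7, -169.6, 184.1]
tool_rot: [-0.0, 0.961, -0.277, -0.0]
ft_force: [0.4, -0.3, -2.3]
grip_width: 11.3
grasp_force: 60.2
```

```bash
python3 - <<'E'
from h import *
o=ctrl.get_obs(); plan([483.5,-171,185],-122.2); print(o['ft_force'],o['grip_width'],o['q'])
d=snap('wrist','w2')
a=cv2.imread('pics/w2.png')
cv2.imwrite('pics/w2b.png',cv2.resize(a,(800,600),interpolation=cv2.INTER_CUBIC))
E
```

```text
shift [ 0.0057  0.0006 -0.0022] turn [-0.      0.     -0.0001] mm [ 2.3  0.2 -0.9] psi now -122.21
[ 0.38761945 -0.32669046 -2.25399012] 11.312059197869658 [-5.57208989e-01  2.26317111e-01  1.69863065e+00  7.26152879e-06
  1.21666087e+00  1.57580002e+00]
```

View pics/w2b.png

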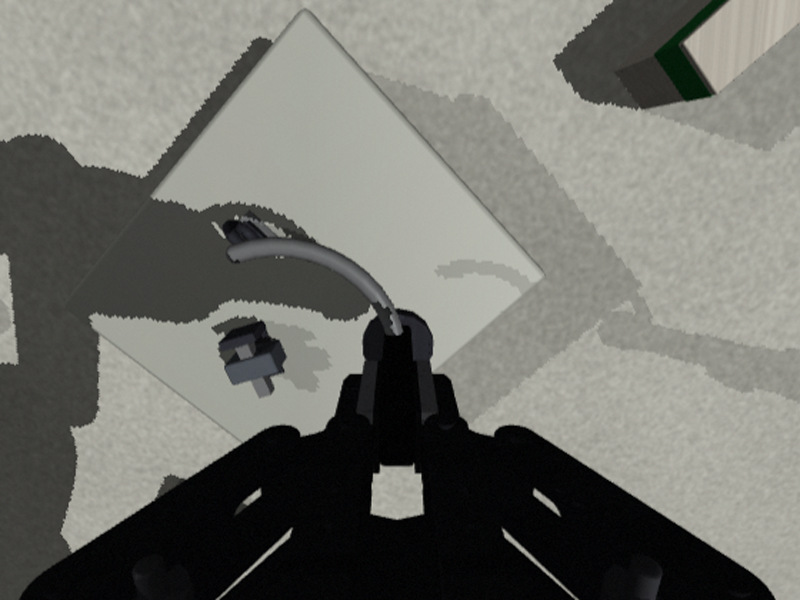

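The wrist view shows the lid corners at (305,9), (543,274) and about (66,300) on the 800 px picture. The ring is near (242,230), partly behind the bar's tip. The plate is at (243,335) and the block at (255,365).

```bash
python3 - <<'E'
from h import *
from scipy.optimize import least_squares
np.set_printoptions(precision=2,suppress=True)
s=lambda x,y:np.array([x*.7-.15,y*.7-.15])
obs=[((99,-114,84),s(305,9)),((-99,-114,84),s(543,274)),((99,114,84),s(67,303))]
print([atz('w2',uv,84) for _,uv in obs])
def W(p,l):
    a=p[2];return np.array([p[0]+np.cos(a)*l[0]-np.sin(a)*l[1],p[1]+np.sin(a)*l[0]+np.cos(a)*l[1],l[2]])
f=lambda p:np.concatenate([proj('w2',W(p,l))-uv for l,uv in obs])
r=least_squares(f,[516,-118,.2],x_scale=[1,1,.01]);print(r.x[:2],np.degrees(r.x[2]),r.fun)
e=W(r.x,(42,-8,103));print('eye',e,proj('w2',e)/.7)
print('ring px ray z103',atz('w2',s(242,231),103))
o=ctrl.get_obs();Rt=q2R(o['tool_rot']);yaw=np.arctan2(Rt[1,0],Rt[0,0]);p=o['ee_pos'];print('pinyaw',np.degrees(yaw))
q=[p[0],p[1],yaw]
for l in [(47,67,18),(0,0,9)]:
    w=W(q,l);w[2]+=p[2]-44.6;print(w,proj('w2',w)/.7)
E
```

```text
[array([ 637.27, -211.5 ,   84.  ]), array([ 449.45, -252.04,   84.  ]), array([589.97,   5.68,  84.  ])]
[ 517.63 -121.85] 12.33121200204529 [-0.52 -2.46  4.55  2.58 -4.02  2.81]
eye [ 560.37 -120.69  103.  ] [246.24 240.51]
ring px ray z103 [ 565.8  -121.99  103.  ]
pinyaw -32.21077423962792
[ 557.19 -137.94  157.54] [238.44 248.91]
[ 481.71 -169.58  148.54] [399.68 343.54]
```

```bash
python3 - <<'E'
from h import *
plan([480.8,-171,132.6],-128.1)
E
```

```text
shift [-0.      0.0042  0.1288] turn [-0.     -0.      0.0491] mm [-0.   1.7 51.5] psi now -122.21
```

move_arm([
  [0,0.004,0,0,0,0.025,1],
  [0,0.004,0,0,0,0.049,1],
  [0,0.004,0.02,0,0,0.049,1],
  [0,0.004,0.05,0,0,0.049,1],
  [0,0.004,0.08,0,0,0.049,1],
  [0,0.004,0.1,0,0,0.049,1],
  [0,0.004,0.115,0,0,0.049,1],
  [0,0.004,0.125,0,0,0.049,1],
  [0,0.004,0.129,0,0,0.049,1],
  [0,0.004,0.129,0,0,0.049,1],
])

```text
t: 9.0
ee_pos: [480.9, -171.0, 132.6]
tool_rot: [0.0, 0.945, -0.326, 0.0]
ft_force: [-0.7, 0.7, -2.1]
grip_width: 11.1
grasp_force: 60.2
```

```bash
python3 - <<'E'
from h import *
o=ctrl.get_obs(); print(o['ee_pos'],o['ft_force'])
d=snap('wrist','w3'); a=cv2.imread('pics/w3.png')
u,v=proj('w3',[545,-110,103]);x=int(min(max(u-80,0),400));y=int(min(max(v-60,0),300));print(x,y,proj('w3',[560.4,-120.7,103]))
c=cv2.resize(a[y:y+120,x:x+160],(800,600),interpolation=cv2.INTER_CUBIC)
cv2.imwrite('pics/w3c.png',cv2.convertScaleAbs(c,alpha=1.7))
E
```

```text
[ 480.9428242  -170.95779066  132.639555  ] [-0.71950824  0.71454542 -2.12095924]
63 165 [136.98110085 197.68917287]
```

View pics/w3c.png

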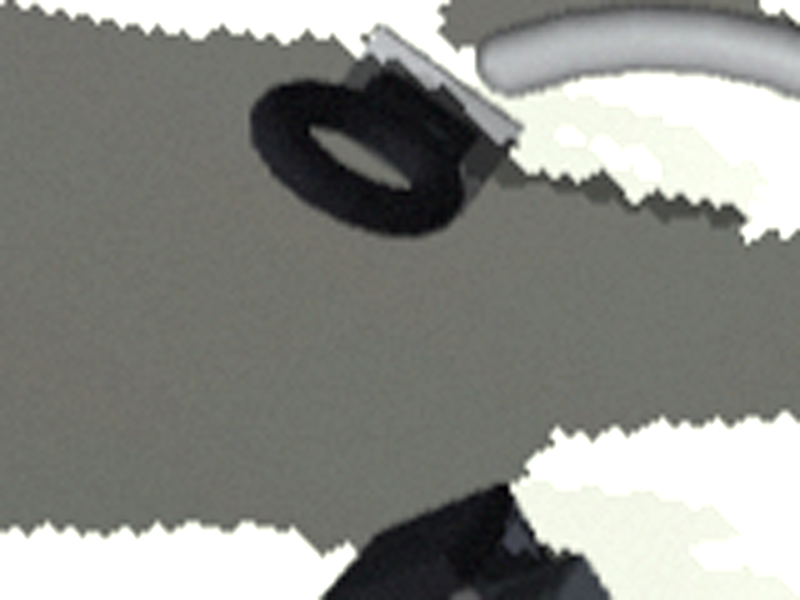

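The crop shows the ring's opening centred at (360,157). The tip's rounded end is at (477,62), with the bar level and heading for the ring, and the plate's edge is at (510,490).

```bash
python3 - <<'E'
from h import *
np.set_printoptions(precision=2,suppress=True)
c=lambda x,y:np.array([63+x/5-.4,165+y/5-.4])
E=atz('w3',c(360,157),103);print('eye',E,'pred px of 560.4:',(proj('w3',[560.4,-120.7,103])-[62.6,164.6])*5)
o=ctrl.get_obs();Rt=q2R(o['tool_rot']);a=np.arctan2(Rt[1,0],Rt[0,0]);p=np.array(o['ee_pos']);Z=np.array([[np.cos(a),-np.sin(a),0],[np.sin(a),np.cos(a),0],[0,0,1]])
f=p-[0,0,44.6]
P=lambda t,r=50:f+Z@[r*np.sin(t),50-r*np.cos(t),18]
for t in [1.92,2.0,1.6,1.4]: print(t,P(t),(proj('w3',P(t))-[62.6,164.6])*5)
# observed edges of bar at column 660
for uv in [(477,62),(500,40),(515,95),(660,10),(655,72)]:
    w=atz('w3',c(*uv),P(1)[2]); l=Z.T@(w-f)-[0,50,18]; print(uv,'pin r',np.hypot(l[0],l[1]),'t',np.arctan2(l[0],-l[1]))
E
```

```text
eye [ 562.06 -120.34  103.  ] pred px of 560.4: [371.91 165.45]
1.92 [ 559.37 -147.16  106.14] [520.84  46.76]
2.0 [ 560.46 -143.32  106.14] [491.23  59.39]
1.6 [ 552.08 -161.33  106.14] [650.61  21.59]
1.4 [ 545.38 -168.73  106.14] [735.61  27.5 ]
(477, 62) pin r 50.46327723563808 t 2.033806407137827
(500, 40) pin r 51.60810154673267 t 1.95773284138717
(515, 95) pin r 45.10829606751177 t 1.993682408998521
(660, 10) pin r 51.349446682976065 t 1.5752727930607144
(655, 72) pin r 43.957618630050845 t 1.604848331262768
```

```bash
python3 - <<'E'
from h import *
a=cv2.imread('pics/w3.png')
c=cv2.resize(a[120:270,140:340],(800,600),interpolation=cv2.INTER_CUBIC)
cv2.imwrite('pics/w3d.png',cv2.convertScaleAbs(c,alpha=2.5))
E
```

```text
(no output)
```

View pics/w3d.png

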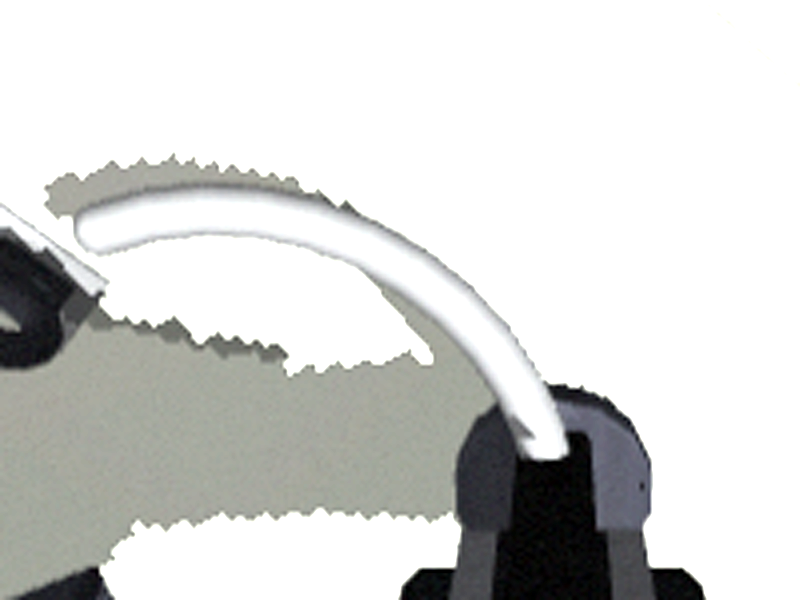

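The crop shows the bar from its root at (545,455) to its rounded end at (76,232), with both edges clear. The foot disc spans columns 457 to 651.

```bash
python3 - <<'E'
from h import *
from scipy.optimize import least_squares
np.set_printoptions(precision=2,suppress=True)
c=lambda x,y:np.array([140+x/4-.4,120+y/4-.4])
o=ctrl.get_obs();p=np.array(o['ee_pos']);Rt=q2R(o['tool_rot']);a=np.arctan2(Rt[1,0],Rt[0,0]);z=p[2]-44.6+18
out=[(215,184),(130,199),(330,206),(430,265),(500,335),(550,405)];inn=[(215,236),(130,245),(330,255),(400,305),(460,370),(512,425)]
Z=np.array([[np.cos(a),-np.sin(a)],[np.sin(a),np.cos(a)]])
L=lambda uv,zz:Z.T@(atz('w3',c(*uv),zz)[:2]-p[:2])
O=[L(u,z) for u in out];I=[L(u,z) for u in inn]
r=least_squares(lambda m:[np.hypot(*(q-m[:2]))-50-m[2] for q in O]+[np.hypot(*(q-m[:2]))-50+m[2] for q in I],[0,50,4]);print('arc centre in TCP pin axes',r.x,r.fun)
t=L((76,232),z)-r.x[:2];print('end t',np.arctan2(t[0],-t[1]),np.hypot(*t))
print('foot edges',L((457,480),z-9),L((651,480),z-9))
rr=np.array([63+360/5-.4,165+157/5-.4]);E=atz('w3',rr,103)
C=p[:2]+Z@r.x[:2];print('C',C,'eye',E,'tip ang',)
for yb in [12.3]:
    b=np.radians(yb);print('C wanted',E[:2]-50*np.array([np.cos(b),np.sin(b)]))
E
```

```text
arc centre in TCP pin axes [-2.24 52.62  3.7 ] [ 0.51 -0.58  0.43 -0.4  -0.56  0.74  0.12  0.27  0.76 -0.84 -1.54  1.37]
end t 1.9657725700469668 50.95027269373814
foot edges [ 0.48 17.48] [  0.47 -15.09]
C [ 511.7 -128.2] eye [ 562.06 -120.34  103.  ] tip ang
C wanted [ 513.21 -130.99]
```

```bash
cat >> h.py <<'E'
YB=12.3; EYE=np.array([561.7,-122.0]); D=np.array([-0.8,50.7])
def pose(t,z,e=(0,0)):
    "e: shift of C in box axes (mm)"
    b=np.radians(YB); B=np.array([[np.cos(b),-np.sin(b)],[np.sin(b),np.cos(b)]])
    C=EYE+B@(np.array([-50,0])+np.array(e)); y=b+np.pi/2-t
    Z=np.array([[np.cos(y),-np.sin(y)],[np.sin(y),np.cos(y)]])
    return [*(C-Z@D),z,y]
def rows(cur,ts,zs,e=(0,0),g=1):
    "cur=[x,y,z,pin yaw] commanded now; tool x=(c,s), tool y=(s,-c), z down"
    c,s=np.cos(cur[3]),np.sin(cur[3]); out=[]
    for t,z in zip(ts,zs):
        P=pose(t,z,e); dx,dy=P[0]-cur[0],P[1]-cur[1]
        out.append([round((c*dx+s*dy)/400,4),round((s*dx-c*dy)/400,4),round((cur[2]-z)/400,4),0,0,round(-(P[3]-cur[3])/np.radians(120),4),g])
    print(json.dumps(out)); json.dump(list(P),open('cmd.json','w'))
def F():
    o=ctrl.get_obs(); f=np.array(o['ft_force']); b=np.radians(YB); Rt=q2R(o['tool_rot'])
    cur=[*o['ee_pos'],float(np.arctan2(Rt[1,0],Rt[0,0]))]
    print('t',round(o['t'],2),'F box axes',np.round([np.cos(b)*f[0]+np.sin(b)*f[1],-np.sin(b)*f[0]+np.cos(b)*f[1],f[2]],2),'torque',np.round(o['ft_torque'],3),'w',round(o['grip_width'],1),'pose',np.round(cur,2),'cmd',np.round(json.load(open('cmd.json')),2) if __import__('os').path.exists('cmd.json') else '')
    return cur
E
python3 - <<'E'
from h import *
cur=F()
rows(cur,[2.45]*4+[2.43,2.4,2.37,2.33,2.29,2.25],[132,131.4,130.8,130.5]+[130.5]*6)
rows(json.load(open('cmd.json')),np.linspace(2.23,2.0,10),[130.5]*10)
E
```

```text
t 9.05 F box axes [ 0.47 -0.2  -1.49] torque [-0.008 -0.012  0.044] w 11.2 pose [ 481.   -171.    132.74   -0.66] cmd 
[[0.0056, 0.0022, 0.0018, 0, 0, -0.0001, 1], [0.0056, 0.0022, 0.0033, 0, 0, -0.0001, 1], [0.0056, 0.0022, 0.0048, 0, 0, -0.0001, 1], [0.0056, 0.0022, 0.0056, 0, 0, -0.0001, 1], [0.0081, 0.0021, 0.0056, 0, 0, -0.0097, 1], [0.0119, 0.0019, 0.0056, 0, 0, -0.024, 1], [0.0157, 0.0016, 0.0056, 0, 0, -0.0383, 1], [0.0207, 0.001, 0.0056, 0, 0, -0.0574, 1], [0.0257, 0.0002, 0.0056, 0, 0, -0.0765, 1], [0.0307, -0.0008, 0.0056, 0, 0, -0.0956, 1]]
[[0.0025, -0.0001, 0.0, 0, 0, -0.0095, 1], [0.0058, -0.0002, 0.0, 0, 0, -0.0218, 1], [0.009, -0.0005, 0.0, 0, 0, -0.034, 1], [0.0122, -0.0008, 0.0, 0, 0, -0.0462, 1], [0.0154, -0.0012, 0.0, 0, 0, -0.0584, 1], [0.0186, -0.0017, 0.0, 0, 0, -0.0706, 1], [0.0218, -0.0022, 0.0, 0, 0, -0.0828, 1], [0.025, -0.0029, 0.0, 0, 0, -0.095, 1], [0.0282, -0.0036, 0.0, 0, 0, -0.1072, 1], [0.0313, -0.0044, 0.0, 0, 0, -0.1194, 1]]
```

move_arm([
  [0.0056,0.0022,0.0018,0,0,0,1],
  [0.0056,0.0022,0.0033,0,0,0,1],
  [0.0056,0.0022,0.0048,0,0,0,1],
  [0.0056,0.0022,0.0056,0,0,0,1],
  [0.0081,0.0021,0.0056,0,0,-0.0097,1],
  [0.0119,0.0019,0.0056,0,0,-0.024,1],
  [0.0157,0.0016,0.0056,0,0,-0.0383,1],
  [0.0207,0.001,0.0056,0,0,-0.0574,1],
  [0.0257,0.0002,0.0056,0,0,-0.0765,1],
  [0.0307,-0.0008,0.0056,0,0,-0.0956,1],
])

```text
t: 10.3
ee_pos: [490.8, -178.3, 130.3]
tool_rot: [0.0, 0.973, -0.229, 0.0]
ft_force: [-0.3, -0.3, -1.4]
grip_width: 11.2
grasp_force: 60.1
```

```bash
python3 - <<'E'
from h import *
F(); json.dump(pose(2.25,130.5),open('cmd.json','w'))
snap('wrist','w4'); a=cv2.imread('pics/w4.png')
u,v=proj('w4',[561,-125,103]);x=int(min(max(u-60,0),440));y=int(min(max(v-45,0),330));print(x,y,u,v)
c=cv2.resize(a[y:y+90,x:x+120],(800,600),interpolation=cv2.INTER_CUBIC)
cv2.imwrite('pics/w4c.png',cv2.convertScaleAbs(c,alpha=1.5))
E
```

```text
t 10.3 F box axes [-0.33 -0.27 -1.36] torque [-0.01   0.015 -0.02 ] w 11.2 pose [ 4.9084e+02 -1.7834e+02  1.3028e+02 -4.6000e-01] cmd [ 5.0284e+02 -1.8236e+02  1.3050e+02 -2.1000e-01]
88 142 148.93573786453175 187.31851034697368
```

View pics/w4c.png

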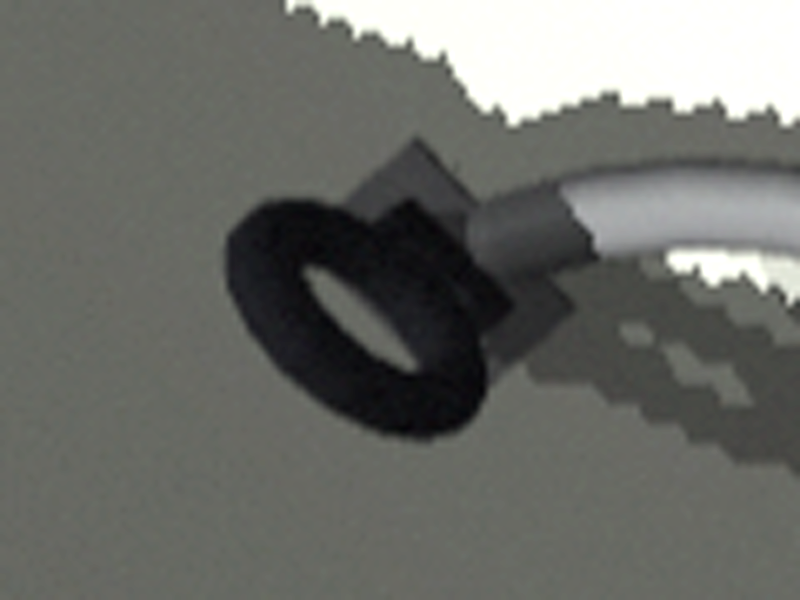

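The crop shows the ring's opening centred at (360,318) and the tip's end at (468,240), just short of the ring. The bar's centre line runs through (590,219) and (700,207).

```bash
python3 - <<'E'
from h import *
np.set_printoptions(precision=2,suppress=True)
c=lambda x,y:np.array([88+x*.15-.4,142+y*.15-.4])
P=pose(2.25,130.5);b=np.radians(YB);B=np.array([[np.cos(b),-np.sin(b)],[np.sin(b),np.cos(b)]])
C=EYE+B@[-50,0]
for n,uv,z in [('ring',(359,318),103),('tip',(468,240),103.8),('bar out',(590,179),103.8),('bar in',(600,257),103.8),('bar out',(700,162),103.8),('bar in',(700,252),103.8),('bar out',(500,208),103.8),('bar in',(520,278),103.8)]:
    l=B.T@(atz('w4',c(*uv),z)[:2]-C);print(n,l,'r',np.hypot(*l),'ang',np.arctan2(l[1],l[0]))
E
```

```text
ring [50.66  1.65] r 50.689653041282874 ang 0.032645930755306744
tip [ 49.41 -11.67] r 50.76945301872575 ang -0.23184211129740004
bar out [ 46.48 -24.04] r 52.33380908480539 ang -0.4773463202807705
bar in [ 40.94 -19.74] r 45.44734776263858 ang -0.44928565843448415
bar out [ 41.49 -32.66] r 52.80106085073519 ang -0.6669387006485245
bar in [ 35.66 -27.02] r 44.74628066422748 ang -0.6484505142138293
bar out [ 49.65 -15.98] r 52.15435125092602 ang -0.31136584287637514
bar in [ 44.07 -12.78] r 45.88328254863287 ang -0.2822275778614168
```

```bash
python3 - <<'E'
from h import *
cur=json.load(open('cmd.json')); rows(cur,[2.25,2.25,2.24,2.2,2.16,2.12,2.08,2.04,2.0,1.97],[130.3]*10,(1.5,.8))
E
```

```text
[[0.0017, -0.0039, 0.0005, 0, 0, -0.0, 1], [0.0017, -0.0039, 0.0005, 0, 0, -0.0, 1], [0.0029, -0.0039, 0.0005, 0, 0, -0.0048, 1], [0.008, -0.0042, 0.0005, 0, 0, -0.0239, 1], [0.013, -0.0046, 0.0005, 0, 0, -0.043, 1], [0.0181, -0.0052, 0.0005, 0, 0, -0.0621, 1], [0.0231, -0.0061, 0.0005, 0, 0, -0.0812, 1], [0.028, -0.0071, 0.0005, 0, 0, -0.1003, 1], [0.033, -0.0083, 0.0005, 0, 0, -0.1194, 1], [0.0366, -0.0094, 0.0005, 0, 0, -0.1337, 1]]
```

move_arm([
  [0.0017,-0.0039,0.0005,0,0,0,1],
  [0.0017,-0.0039,0.0005,0,0,0,1],
  [0.0029,-0.0039,0.0005,0,0,-0.0048,1],
  [0.008,-0.0042,0.0005,0,0,-0.0239,1],
  [0.013,-0.0046,0.0005,0,0,-0.043,1],
  [0.0181,-0.0052,0.0005,0,0,-0.0621,1],
  [0.0231,-0.0061,0.0005,0,0,-0.0812,1],
  [0.028,-0.0071,0.0005,0,0,-0.1003,1],
  [0.033,-0.0083,0.0005,0,0,-0.1194,1],
  [0.0366,-0.0094,0.0005,0,0,-0.1337,1],
])

```text
t: 11.6
ee_pos: [505.5, -181.4, 130.1]
tool_rot: [0.0, 0.996, -0.091, -0.0]
ft_force: [-0.4, -0.0, -1.8]
grip_width: 11.3
grasp_force: 60.1
```

```bash
python3 - <<'E'
from h import *
F();cur=json.load(open('cmd.json')); rows(cur,np.linspace(1.94,1.7,10),[130.3]*10,(1.5,.8))
E
```

```text
t 11.6 F box axes [-0.38  0.07 -1.79] torque [-0.003  0.021  0.003] w 11.3 pose [ 5.0552e+02 -1.8144e+02  1.3006e+02 -1.8000e-01] cmd [ 5.0563e+02 -1.8154e+02  1.3030e+02 -1.8000e-01]
[[0.0038, -0.0001, 0.0, 0, 0, -0.0143, 1], [0.0072, -0.0003, 0.0, 0, 0, -0.0271, 1], [0.0105, -0.0006, 0.0, 0, 0, -0.0398, 1], [0.0139, -0.001, 0.0, 0, 0, -0.0525, 1], [0.0172, -0.0015, 0.0, 0, 0, -0.0653, 1], [0.0206, -0.002, 0.0, 0, 0, -0.078, 1], [0.0239, -0.0027, 0.0, 0, 0, -0.0907, 1], [0.0272, -0.0034, 0.0, 0, 0, -0.1035, 1], [0.0305, -0.0042, 0.0, 0, 0, -0.1162, 1], [0.0337, -0.0051, 0.0, 0, 0, -0.1289, 1]]
```

move_arm([
  [0.0038,-0.0001,0,0,0,-0.0143,1],
  [0.0072,-0.0003,0,0,0,-0.0271,1],
  [0.0105,-0.0006,0,0,0,-0.0398,1],
  [0.0139,-0.001,0,0,0,-0.0525,1],
  [0.0172,-0.0015,0,0,0,-0.0653,1],
  [0.0206,-0.002,0,0,0,-0.078,1],
  [0.0239,-0.0027,0,0,0,-0.0907,1],
  [0.0272,-0.0034,0,0,0,-0.1035,1],
  [0.0305,-0.0042,0,0,0,-0.1162,1],
  [0.0337,-0.0051,0,0,0,-0.1289,1],
])

```text
t: 12.85
ee_pos: [519.2, -181.9, 130.1]
tool_rot: [0.0, 0.999, 0.044, 0.0]
ft_force: [-0.3, -0.2, -2.0]
grip_width: 10.9
grasp_force: 60.1
```

```bash
python3 - <<'E'
from h import *
F();cur=json.load(open('cmd.json')); rows(cur,np.linspace(1.67,1.4,10),[130.3]*10,(1.5,.8))
snap('wrist','w5'); a=cv2.imread('pics/w5.png')
u,v=proj('w5',[550,-110,103]);x=int(min(max(u-80,0),400));y=int(min(max(v-60,0),300));print(x,y)
c=cv2.resize(a[y:y+120,x:x+160],(800,600),interpolation=cv2.INTER_CUBIC)
cv2.imwrite('pics/w5c.png',cv2.convertScaleAbs(c,alpha=1.5))
E
```

```text
t 12.85 F box axes [-0.31 -0.12 -1.95] torque [0.023 0.044 0.02 ] w 10.9 pose [ 5.1922e+02 -1.8187e+02  1.3007e+02  9.0000e-02] cmd [ 5.1927e+02 -1.8200e+02  1.3030e+02  9.0000e-02]
[[0.0038, -0.0001, 0.0, 0, 0, -0.0143, 1], [0.0076, -0.0003, 0.0, 0, 0, -0.0286, 1], [0.0114, -0.0007, 0.0, 0, 0, -0.043, 1], [0.0152, -0.0012, 0.0, 0, 0, -0.0573, 1], [0.0189, -0.0017, 0.0, 0, 0, -0.0716, 1], [0.0227, -0.0024, 0.0, 0, 0, -0.0859, 1], [0.0264, -0.0032, 0.0, 0, 0, -0.1003, 1], [0.0301, -0.0041, 0.0, 0, 0, -0.1146, 1], [0.0337, -0.0051, 0.0, 0, 0, -0.1289, 1], [0.0374, -0.0063, 0.0, 0, 0, -0.1432, 1]]
85 131
```

View pics/w5c.png

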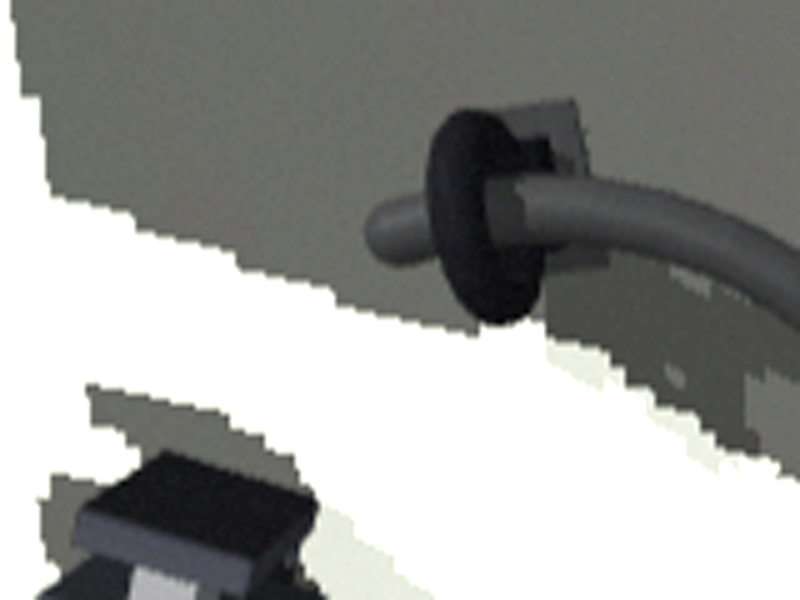

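The bar is through the ring: the tip is at (370,228), and the bar's centre at row 212 matches the ring's centre at row 217. Carrying on.

move_arm([
  [0.0038,-0.0001,0,0,0,-0.0143,1],
  [0.0076,-0.0003,0,0,0,-0.0286,1],
  [0.0114,-0.0007,0,0,0,-0.043,1],
  [0.0152,-0.0012,0,0,0,-0.0573,1],
  [0.0189,-0.0017,0,0,0,-0.0716,1],
  [0.0227,-0.0024,0,0,0,-0.0859,1],
  [0.0264,-0.0032,0,0,0,-0.1003,1],
  [0.0301,-0.0041,0,0,0,-0.1146,1],
  [0.0337,-0.0051,0,0,0,-0.1289,1],
  [0.0374,-0.0063,0,0,0,-0.1432,1],
])

```text
t: 14.15
ee_pos: [533.9, -178.0, 130.1]
tool_rot: [-0.0, 0.981, 0.192, 0.0]
ft_force: [-0.9, 0.0, -2.1]
grip_width: 11.3
grasp_force: 60.1
```

```bash
python3 - <<'E'
from h import *
F();cur=json.load(open('cmd.json')); rows(cur,np.linspace(1.38,1.2,10),[130.3]*10,(1.5,.8))
E
```

```text
t 14.15 F box axes [-0.86  0.19 -2.11] torque [-0.001 -0.05  -0.007] w 11.3 pose [ 5.3389e+02 -1.7804e+02  1.3006e+02  3.9000e-01] cmd [ 5.3395e+02 -1.7823e+02  1.3030e+02  3.9000e-01]
[[0.0025, -0.0001, 0.0, 0, 0, -0.0095, 1], [0.0051, -0.0002, 0.0, 0, 0, -0.0191, 1], [0.0076, -0.0003, 0.0, 0, 0, -0.0286, 1], [0.0101, -0.0006, 0.0, 0, 0, -0.0382, 1], [0.0126, -0.0008, 0.0, 0, 0, -0.0477, 1], [0.0152, -0.0012, 0.0, 0, 0, -0.0573, 1], [0.0177, -0.0015, 0.0, 0, 0, -0.0668, 1], [0.0202, -0.0019, 0.0, 0, 0, -0.0764, 1], [0.0227, -0.0024, 0.0, 0, 0, -0.0859, 1], [0.0251, -0.0029, 0.0, 0, 0, -0.0955, 1]]
```

move_arm([
  [0.0025,-0.0001,0,0,0,-0.0095,1],
  [0.0051,-0.0002,0,0,0,-0.0191,1],
  [0.0076,-0.0003,0,0,0,-0.0286,1],
  [0.0101,-0.0006,0,0,0,-0.0382,1],
  [0.0126,-0.0008,0,0,0,-0.0477,1],
  [0.0152,-0.0012,0,0,0,-0.0573,1],
  [0.0177,-0.0015,0,0,0,-0.0668,1],
  [0.0202,-0.0019,0,0,0,-0.0764,1],
  [0.0227,-0.0024,0,0,0,-0.0859,1],
  [0.0251,-0.0029,0,0,0,-0.0955,1],
])

```text
t: 15.4
ee_pos: [542.7, -173.2, 130.1]
tool_rot: [0.0, 0.957, 0.289, 0.0]
ft_force: [-0.5, 0.8, -1.0]
grip_width: 10.8
grasp_force: 60.1
```

```bash
python3 - <<'E'
from h import *
F();cur=json.load(open('cmd.json')); rows(cur,np.linspace(1.185,1.05,10),[130.3]*10,(1.5,.8))
rows(json.load(open('cmd.json')),np.linspace(1.035,.9,10),[130.3]*10,(1.5,.8))
E
```

```text
t 15.4 F box axes [-0.37  0.88 -1.04] torque [ 0.001 -0.057  0.037] w 10.8 pose [ 542.74 -173.21  130.07    0.59] cmd [ 542.83 -173.36  130.3     0.59]
[[0.0019, -0.0, 0.0, 0, 0, -0.0072, 1], [0.0038, -0.0001, 0.0, 0, 0, -0.0143, 1], [0.0057, -0.0002, 0.0, 0, 0, -0.0215, 1], [0.0076, -0.0003, 0.0, 0, 0, -0.0286, 1], [0.0095, -0.0005, 0.0, 0, 0, -0.0358, 1], [0.0114, -0.0007, 0.0, 0, 0, -0.043, 1], [0.0133, -0.0009, 0.0, 0, 0, -0.0501, 1], [0.0152, -0.0012, 0.0, 0, 0, -0.0573, 1], [0.017, -0.0014, 0.0, 0, 0, -0.0645, 1], [0.0189, -0.0017, 0.0, 0, 0, -0.0716, 1]]
[[0.0019, -0.0, 0.0, 0, 0, -0.0072, 1], [0.0038, -0.0001, 0.0, 0, 0, -0.0143, 1], [0.0057, -0.0002, 0.0, 0, 0, -0.0215, 1], [0.0076, -0.0003, 0.0, 0, 0, -0.0286, 1], [0.0095, -0.0005, 0.0, 0, 0, -0.0358, 1], [0.0114, -0.0007, 0.0, 0, 0, -0.043, 1], [0.0133, -0.0009, 0.0, 0, 0, -0.0501, 1], [0.0152, -0.0012, 0.0, 0, 0, -0.0573, 1], [0.017, -0.0014, 0.0, 0, 0, -0.0645, 1], [0.0189, -0.0017, 0.0, 0, 0, -0.0716, 1]]
```

move_arm([
  [0.0019,0,0,0,0,-0.0072,1],
  [0.0038,-0.0001,0,0,0,-0.0143,1],
  [0.0057,-0.0002,0,0,0,-0.0215,1],
  [0.0076,-0.0003,0,0,0,-0.0286,1],
  [0.0095,-0.0005,0,0,0,-0.0358,1],
  [0.0114,-0.0007,0,0,0,-0.043,1],
  [0.0133,-0.0009,0,0,0,-0.0501,1],
  [0.0152,-0.0012,0,0,0,-0.0573,1],
  [0.017,-0.0014,0,0,0,-0.0645,1],
  [0.0189,-0.0017,0,0,0,-0.0716,1],
], grip_force=40)

```text
t: 16.65
ee_pos: [548.6, -168.5, 130.1]
tool_rot: [-0.0, 0.933, 0.36, -0.0]
ft_force: [-0.5, -0.4, -1.5]
grip_width: 11.2
grasp_force: 60.1
```

```bash
python3 - <<'E'
from h import *
json.dump(pose(1.05,130.3,(1.5,.8)),open('cmd.json','w'));F()
E
```

```text
t 16.65 F box axes [-0.59 -0.27 -1.49] torque [-0.032  0.028  0.074] w 11.2 pose [ 548.61 -168.49  130.07    0.74] cmd [ 548.75 -168.61  130.3     0.74]
```

```bash
python3 - <<'E'
from h import *
b=np.radians(YB);B=np.array([[np.cos(b),-np.sin(b)],[np.sin(b),np.cos(b)]]);C=EYE+B@[-48.5,.8]
for n,uv,z in [('plate',(165,452),108),('plate',(318,505),108),('tip',(367,228),103.5),('ring',(487,217),103)]:
    w=atz('w5',(85+uv[0]/5-.4,131+uv[1]/5-.4),z);l=B.T@(w[:2]-C);print(n,w,np.hypot(*l),np.arctan2(l[1],l[0]))
E
```

```text
plate [530.51480642 -82.49815327 108.        ] 51.712253972172526 1.0339811113793285
plate [ 525.10536206 -100.66169096  108.        ] 32.77628419018079 1.0150841005022497
tip [ 559.3899911  -106.34332062  103.5       ] 51.79474953509334 0.2935997713044975
ring [ 561.83868619 -120.40062223  103.        ] 48.98170549694524 0.01496779179641086
```

move_arm([
  [0.0019,0,0,0,0,-0.0072,1],
  [0.0038,-0.0001,0,0,0,-0.0143,1],
  [0.0057,-0.0002,0,0,0,-0.0215,1],
  [0.0076,-0.0003,0,0,0,-0.0286,1],
  [0.0095,-0.0005,0,0,0,-0.0358,1],
  [0.0114,-0.0007,0,0,0,-0.043,1],
  [0.0133,-0.0009,0,0,0,-0.0501,1],
  [0.0133,-0.0009,0,0,0,-0.0501,1],
  [0.0133,-0.0009,0,0,0,-0.0501,1],
  [0.0133,-0.0009,0,0,0,-0.0501,1],
], grip_force=40)

```text
t: 17.9
ee_pos: [552.3, -164.7, 130.1]
tool_rot: [-0.0, 0.913, 0.408, -0.0]
ft_force: [-0.4, 0.8, -1.8]
grip_width: 11.0
grasp_force: 60.1
```

```bash
python3 - <<'E'
from h import *
json.dump(pose(.945,130.3,(1.5,.8)),open('cmd.json','w'));F()
cur=json.load(open('cmd.json'))
rows(cur,list(np.linspace(.94,.895,9))+[.895],[130.3]*10,(1.5,.8))
E
```

```text
t 17.9 F box axes [-0.24  0.85 -1.84] torque [-0.047  0.006 -0.012] w 11.0 pose [ 552.26 -164.7   130.06    0.84] cmd [ 552.45 -164.78  130.3     0.84]
[[0.0006, -0.0, 0.0, 0, 0, -0.0024, 1], [0.0013, -0.0, 0.0, 0, 0, -0.0051, 1], [0.0021, -0.0, 0.0, 0, 0, -0.0078, 1], [0.0028, -0.0001, 0.0, 0, 0, -0.0104, 1], [0.0035, -0.0001, 0.0, 0, 0, -0.0131, 1], [0.0042, -0.0001, 0.0, 0, 0, -0.0158, 1], [0.0049, -0.0002, 0.0, 0, 0, -0.0185, 1], [0.0056, -0.0002, 0.0, 0, 0, -0.0212, 1], [0.0063, -0.0003, 0.0, 0, 0, -0.0239, 1], [0.0063, -0.0003, 0.0, 0, 0, -0.0239, 1]]
```

move_arm([
  [0.0006,0,0,0,0,-0.0024,1],
  [0.0013,0,0,0,0,-0.0051,1],
  [0.0021,0,0,0,0,-0.0078,1],
  [0.0028,-0.0001,0,0,0,-0.0104,1],
  [0.0035,-0.0001,0,0,0,-0.0131,1],
  [0.0042,-0.0001,0,0,0,-0.0158,1],
  [0.0049,-0.0002,0,0,0,-0.0185,1],
  [0.0056,-0.0002,0,0,0,-0.0212,1],
  [0.0063,-0.0003,0,0,0,-0.0239,1],
  [0.0063,-0.0003,0,0,0,-0.0239,1],
])

```text
t: 19.15
ee_pos: [553.9, -162.7, 130.1]
tool_rot: [-0.0, 0.903, 0.431, -0.0]
ft_force: [-0.6, -0.2, -2.2]
grip_width: 11.1
grasp_force: 60.1
```

```bash
python3 - <<'E'
from h import *
json.dump(pose(.895,130.3,(1.5,.8)),open('cmd.json','w'));F()
E
```

```text
t 19.15 F box axes [-0.6  -0.03 -2.15] torque [-0.008 -0.034  0.055] w 11.1 pose [ 553.9  -162.68  130.07    0.89] cmd [ 554.06 -162.82  130.3     0.89]
```

move_arm([
  [0.0006,0,0,0,0,-0.0024,1],
  [0.0013,0,0,0,0,-0.0051,1],
  [0.0021,0,0,0,0,-0.0078,1],
  [0.0028,-0.0001,0,0,0,-0.0104,1],
  [0.0035,-0.0001,0,0,0,-0.0131,1],
  [0.0042,-0.0001,0,0,0,-0.0158,1],
  [0.0049,-0.0002,0,0,0,-0.0185,1],
  [0.0056,-0.0002,0,0,0,-0.0212,1],
  [0.0063,-0.0003,0,0,0,-0.0239,1],
  [0.0063,-0.0003,0,0,0,-0.0239,1],
])

```text
t: 20.4
ee_pos: [555.4, -160.7, 130.1]
tool_rot: [0.0, 0.891, 0.453, -0.0]
ft_force: [0.2, -1.1, -1.4]
grip_width: 11.1
grasp_force: 60.1
```

```bash
python3 - <<'E'
from h import *
json.dump(pose(.845,130.3,(1.5,.8)),open('cmd.json','w'));F()
for n in ['side','wrist','scene']: snap(n,n+'6')
b=np.radians(YB);B=np.array([[np.cos(b),-np.sin(b)],[np.sin(b),np.cos(b)]]);C=EYE+B@[-48.5,.8]
P=[*(C+B@(50*np.array([np.cos(1.1),np.sin(1.1)]))),105]
T=[]
for n,h in [('side',33),('wrist',45),('scene',33)]:
    a=cv2.imread(f'pics/{n}6.png');u,v=proj(n+'6',P);w=h
    x=int(min(max(u-w,0),560-2*w));y=int(min(max(v-h,0),420-2*h));print(n,x,y,u,v,2*w)
    T.append(cv2.convertScaleAbs(cv2.resize(a[y:y+2*h,x:x+2*w],(400,400),interpolation=cv2.INTER_CUBIC),alpha=1.6))
cv2.imwrite('pics/c6.png',cv2.resize(np.hstack(T[:2]),(800,400)))
E
```

```text
t 20.4 F box axes [-0.02 -1.13 -1.36] torque [ 0.015  0.024 -0.021] w 11.1 pose [ 555.38 -160.7   130.06    0.94] cmd [ 555.57 -160.79  130.3     0.94]
side 251 185 284.5512323072111 218.99252025030935 66
wrist 115 133 160.03389358115197 178.3459846192435 90
scene 236 167 269.3504099620947 200.87768566590591 66
```

View pics/c6.png

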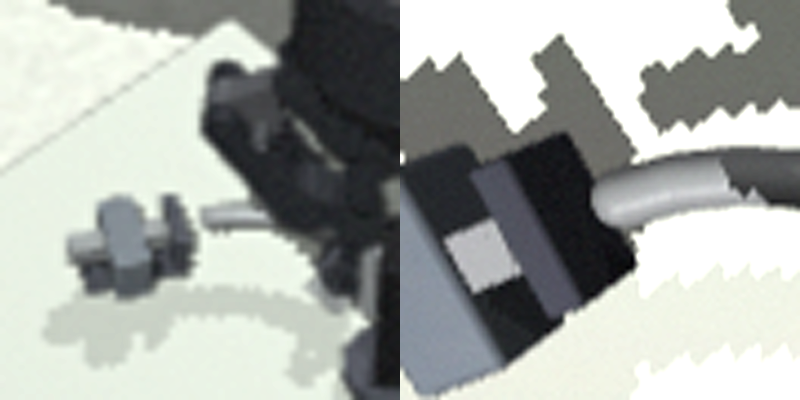

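The last picture shows the tip only just reaching the plate. In the side crop the tip is at (203,213) and the plate at (190,230). The gap between plate and block, with its light rod, is still open, so I'll continue in small steps.

move_arm([
  [0.0006,0,0,0,0,-0.0024,1],
  [0.0013,0,0,0,0,-0.0051,1],
  [0.0021,0,0,0,0,-0.0078,1],
  [0.0028,-0.0001,0,0,0,-0.0104,1],
  [0.0035,-0.0001,0,0,0,-0.0131,1],
  [0.0042,-0.0001,0,0,0,-0.0158,1],
  [0.0049,-0.0002,0,0,0,-0.0185,1],
  [0.0056,-0.0002,0,0,0,-0.0212,1],
  [0.0063,-0.0003,0,0,0,-0.0239,1],
  [0.0063,-0.0003,0,0,0,-0.0239,1],
])

```text
t: 21.8
ee_pos: [556.8, -158.6, 130.1]
tool_rot: [0.0, 0.88, 0.475, 0.0]
ft_force: [-0.8, 0.2, -1.3]
grip_width: 11.1
grasp_force: 60.1
```

```bash
python3 - <<'E'
from h import *
json.dump(pose(.795,130.3,(1.5,.8)),open('cmd.json','w'));F()
E
```

```text
t 21.8 F box axes [-0.76  0.41 -1.28] torque [-0.046 -0.027 -0.01 ] w 11.1 pose [ 556.78 -158.57  130.09    0.99] cmd [ 556.98 -158.68  130.3     0.99]
```

move_arm([
  [0.0006,0,0,0,0,-0.0024,1],
  [0.0013,0,0,0,0,-0.0051,1],
  [0.0021,0,0,0,0,-0.0078,1],
  [0.0028,-0.0001,0,0,0,-0.0104,1],
  [0.0035,-0.0001,0,0,0,-0.0131,1],
  [0.0042,-0.0001,0,0,0,-0.0158,1],
  [0.0049,-0.0002,0,0,0,-0.0185,1],
  [0.0056,-0.0002,0,0,0,-0.0212,1],
  [0.0063,-0.0003,0,0,0,-0.0239,1],
  [0.0063,-0.0003,0,0,0,-0.0239,1],
])

```text
t: 23.05
ee_pos: [558.0, -156.4, 130.1]
tool_rot: [-0.0, 0.868, 0.497, -0.0]
ft_force: [-0.5, -0.0, -1.5]
grip_width: 11.2
grasp_force: 60.1
```

```bash
python3 - <<'E'
from h import *
json.dump(pose(.745,130.3,(1.5,.8)),open('cmd.json','w'));F()
cur=F()
rows(json.load(open('cmd.json')),[.74,.735,.73,.725]+[.725]*6,[130.3]*10,(1.5,.8))
E
```

```text
t 23.05 F box axes [-0.47  0.1  -1.52] torque [-0.043 -0.03  -0.022] w 11.2 pose [ 558.04 -156.38  130.07    1.04] cmd [ 558.28 -156.5   130.3     1.04]
t 23.05 F box axes [-0.47  0.1  -1.52] torque [-0.043 -0.03  -0.022] w 11.2 pose [ 558.04 -156.38  130.07    1.04] cmd [ 558.28 -156.5   130.3     1.04]
[[0.0006, -0.0, 0.0, 0, 0, -0.0024, 1], [0.0013, -0.0, 0.0, 0, 0, -0.0048, 1], [0.0019, -0.0, 0.0, 0, 0, -0.0072, 1], [0.0025, -0.0001, 0.0, 0, 0, -0.0095, 1], [0.0025, -0.0001, 0.0, 0, 0, -0.0095, 1], [0.0025, -0.0001, 0.0, 0, 0, -0.0095, 1], [0.0025, -0.0001, 0.0, 0, 0, -0.0095, 1], [0.0025, -0.0001, 0.0, 0, 0, -0.0095, 1], [0.0025, -0.0001, 0.0, 0, 0, -0.0095, 1], [0.0025, -0.0001, 0.0, 0, 0, -0.0095, 1]]
```

```bash
python3 - <<'E'
from h import *
snap('side','side7');snap('scene','scene7');snap('wrist','w7')
for n in ['side','scene']:
    a=cv2.imread(f'pics/{n}6.png',0).astype(int);b=cv2.imread(f'pics/{n}7.png',0).astype(int);s0=cv2.imread(f'pics/{n}0.png',0).astype(int)
    if n=='side':
        y0,y1,x0,x1=215,233,260,294
        for nm,i in [('0',s0),('6',a),('7',b)]:
            print(n,nm)
            for y in (219,222,225): print(y,i[y,x0:x1])
E
```

```text
side 0
219 [124 123 124 124 124 124 115  73  70  70  73  72  73  72  86 124 122  93
  46  45  53  82 124 125 125 125 126 125 125 126 125 126 126 125]
222 [124 124 124 123 123 122 111  64  67  72  73  73  73  73  77  88  90  86
  70  44  48  54  81 120 126 126 125 125 125 124 125 125 125 125]
225 [125 115  81  85  88  88  87  82  66  70  72  72  73  73  69  52  50  50
  43  33  33  35  46  84 124 126 125 125 126 125 125 125 125 125]
side 6
219 [149 148 149 149 150 150 138  91  84  85  86  88  88  86 106 149 146 112
  56  55  64 101 150 142 111 109 110 110 110 109 111 111 101  72]
222 [149 149 147 147 148 147 133  76  81  86  87  88  88  88  92 107 107 103
  85  56  58  66  98 139 117  84  71  77  64  76  80  81  81  81]
225 [150 138  98 104 105 106 105  98  78  84  87  87  88  88  82  60  63  62
  52  38  38  42  56 100 150 152 151 150 151 150 151 150 150 150]
side 7
219 [148 147 148 149 148 149 137  89  84  86  85  86  86  87 105 148 145 111
  56  55  64  99 136 118 118 115 110 110 111 109 108 110 101  85]
222 [149 148 148 148 147 146 132  76  82  87  87  86  88  87  91 106 107 103
  85  56  57  58  64  86  81  75  72  74  65  75  80  79  81  80]
225 [148 137  98 103 106 106 104  97  79  85  87  87  87  87  81  61  61  61
  52  38  39  42  57  99 147 152 151 150 149 149 149 149 149 148]
```

The side-image pixels show the plate has not moved and the tip is only now touching it. Continuing.

move_arm([
  [0.0006,0,0,0,0,-0.0024,1],
  [0.0013,0,0,0,0,-0.0048,1],
  [0.0019,0,0,0,0,-0.0072,1],
  [0.0025,-0.0001,0,0,0,-0.0095,1],
  [0.0031,-0.0001,0,0,0,-0.0119,1],
  [0.0038,-0.0001,0,0,0,-0.0143,1],
  [0.0044,-0.0001,0,0,0,-0.0167,1],
  [0.0051,-0.0002,0,0,0,-0.0191,1],
  [0.0051,-0.0002,0,0,0,-0.0191,1],
  [0.0051,-0.0002,0,0,0,-0.0191,1],
])

```text
t: 24.45
ee_pos: [559.2, -154.6, 130.2]
tool_rot: [0.0, 0.858, 0.514, 0.0]
ft_force: [2.2, -0.1, -1.0]
grip_width: 10.9
grasp_force: 60.0
```

```bash
cat >> h.py <<'E'
def look(k):
    snap('side',f'side{k}'); i=cv2.imread(f'pics/side{k}.png',0).astype(int)
    for y in (219,225): print(y,i[y,266:294])
E
python3 - <<'E'
from h import *
json.dump(pose(.705,130.3,(1.5,.8)),open('cmd.json','w'));F();look(8)
E
```

```text
t 24.45 F box axes [ 2.09 -0.59 -0.99] torque [-0.098 -0.526 -0.14 ] w 10.9 pose [ 559.15 -154.65  130.17    1.08] cmd [ 559.25 -154.72  130.3     1.08]
219 [138  89  84  85  86  87  87  86 105 147 140  87  60  59  72  94 121 119
 121 110 108 110 108 108 108 107  99  81]
225 [104  97  79  84  87  87  87  88  82  61  62  61  50  29  37  41  63 105
 147 152 150 150 149 150 149 149 149 150]
```

move_arm([
  [0.0006,0,0,0,0,-0.0024,1],
  [0.0013,0,0,0,0,-0.0048,1],
  [0.0019,0,0,0,0,-0.0072,1],
  [0.0025,-0.0001,0,0,0,-0.0095,1],
  [0.0031,-0.0001,0,0,0,-0.0119,1],
  [0.0038,-0.0001,0,0,0,-0.0143,1],
  [0.0044,-0.0001,0,0,0,-0.0167,1],
  [0.0051,-0.0002,0,0,0,-0.0191,1],
  [0.0051,-0.0002,0,0,0,-0.0191,1],
  [0.0051,-0.0002,0,0,0,-0.0191,1],
])

```text
t: 25.75
ee_pos: [559.9, -152.7, 130.0]
tool_rot: [-0.0, 0.847, 0.531, 0.0]
ft_force: [2.5, 0.3, -1.1]
grip_width: 11.2
grasp_force: 60.1
```

move_arm([
  [0.0006,0,0,0,0,-0.0024,1],
  [0.0013,0,0,0,0,-0.0048,1],
  [0.0019,0,0,0,0,-0.0072,1],
  [0.0025,-0.0001,0,0,0,-0.0095,1],
  [0.0031,-0.0001,0,0,0,-0.0119,1],
  [0.0038,-0.0001,0,0,0,-0.0143,1],
  [0.0044,-0.0001,0,0,0,-0.0167,1],
  [0.0051,-0.0002,0,0,0,-0.0191,1],
  [0.0051,-0.0002,0,0,0,-0.0191,1],
  [0.0051,-0.0002,0,0,0,-0.0191,1],
])

```text
t: 27.0
ee_pos: [560.7, -150.9, 130.1]
tool_rot: [-0.0, 0.836, 0.548, -0.0]
ft_force: [2.7, 1.5, -2.1]
grip_width: 10.7
grasp_force: 60.1
```

```bash
python3 - <<'E'
from h import *
json.dump(pose(.625,130.3,(1.5,.8)),open('cmd.json','w'));F();look(9)
E
```

```text
t 27.0 F box axes [ 2.95  0.89 -2.06] torque [ 0.224 -0.526 -0.275] w 10.7 pose [ 560.69 -150.9   130.06    1.16] cmd [ 560.95 -151.04  130.3     1.16]
219 [136  89  83  85  87  87  86  87  92 104  62  55  69 103 144 137 108 116
 115 109 108 107 109 106 105 103 105 106]
225 [104  99  78  84  86  86  86  87  82  60  57  42  48  43  57  99 146 151
 147 150 150 149 149 149 148 149 149 149]
```

move_arm([
  [0.0006,0,0,0,0,-0.0024,1],
  [0.0013,0,0,0,0,-0.0048,1],
  [0.0019,0,0,0,0,-0.0072,1],
  [0.0025,-0.0001,0,0,0,-0.0095,1],
  [0.0025,-0.0001,0,0,0,-0.0095,1],
  [0.0025,-0.0001,0,0,0,-0.0095,1],
  [0.0025,-0.0001,0,0,0,-0.0095,1],
  [0.0025,-0.0001,0,0,0,-0.0095,1],
  [0.0025,-0.0001,0,0,0,-0.0095,1],
  [0.0025,-0.0001,0,0,0,-0.0095,1],
])

```text
t: 28.3
ee_pos: [561.1, -150.0, 130.1]
tool_rot: [-0.0, 0.831, 0.557, -0.0]
ft_force: [3.8, 0.5, -1.7]
grip_width: 11.2
grasp_force: 60.1
```

```bash
python3 - <<'E'
from h import *
json.dump(pose(.605,130.3,(1.5,.8)),open('cmd.json','w'));F();look(10)
E
```

```text
t 28.3 F box axes [ 3.81 -0.34 -1.74] torque [ 0.178 -0.57  -0.22 ] w 11.2 pose [ 561.06 -149.96  130.06    1.18] cmd [ 561.33 -150.1   130.3     1.18]
219 [135  89  83  85  86  87  86  86  77  60  54  56  69 103 145 137 110 115
 112 109 108 107 108 107 106 105 105 105]
225 [103  97  78  83  85  86  87  87  82  58  49  45  48  48  63 100 146 150
 147 150 150 149 148 149 148 148 148 149]
```

move_arm([
  [0.0003,0,0,0,0,-0.0012,1],
  [0.0006,0,0,0,0,-0.0024,1],
  [0.0009,0,0,0,0,-0.0036,1],
  [0.0013,0,0,0,0,-0.0048,1],
  [0.0013,0,0,0,0,-0.0048,1],
  [0.0013,0,0,0,0,-0.0048,1],
  [0.0013,0,0,0,0,-0.0048,1],
  [0.0013,0,0,0,0,-0.0048,1],
  [0.0013,0,0,0,0,-0.0048,1],
  [0.0013,0,0,0,0,-0.0048,1],
])

```text
t: 29.6
ee_pos: [561.3, -149.5, 130.1]
tool_rot: [-0.0, 0.828, 0.561, 0.0]
ft_force: [3.3, 1.3, -1.9]
grip_width: 10.8
grasp_force: 60.1
```

```bash
python3 - <<'E'
from h import *
json.dump(pose(.595,130.3,(1.5,.8)),open('cmd.json','w'));F();look(11)
E
```

```text
t 29.6 F box axes [ 3.52  0.58 -1.86] torque [ 0.241 -0.565 -0.257] w 10.8 pose [ 561.26 -149.48  130.07    1.19] cmd [ 561.52 -149.63  130.3     1.19]
219 [136  88  84  85  86  86  86  87  74  46  52  57  72 107 143 135 110 116
 112 109 108 107 108 106 106 106 106 107]
225 [102  97  79  85  85  87  88  87  82  57  45  46  48  53  77 107 146 150
 147 150 149 148 149 147 148 149 148 148]
```

Still sliding at the friction force, so keep going in small steps.

move_arm([
  [0.0003,0,0,0,0,-0.0012,1],
  [0.0006,0,0,0,0,-0.0024,1],
  [0.0009,0,0,0,0,-0.0036,1],
  [0.0013,0,0,0,0,-0.0048,1],
  [0.0013,0,0,0,0,-0.0048,1],
  [0.0013,0,0,0,0,-0.0048,1],
  [0.0013,0,0,0,0,-0.0048,1],
  [0.0013,0,0,0,0,-0.0048,1],
  [0.0013,0,0,0,0,-0.0048,1],
  [0.0013,0,0,0,0,-0.0048,1],
])

```text
t: 30.9
ee_pos: [561.5, -149.0, 130.1]
tool_rot: [0.0, 0.825, 0.565, -0.0]
ft_force: [2.0, 0.8, -2.1]
grip_width: 11.4
grasp_force: 60.1
```

```bash
python3 - <<'E'
from h import *
json.dump(pose(.585,130.3,(1.5,.8)),open('cmd.json','w'));F();look(12)
E
```

```text
t 30.9 F box axes [ 2.13  0.37 -2.09] torque [ 0.23  -0.538 -0.275] w 11.4 pose [ 561.46 -149.02  130.08    1.2 ] cmd [ 561.7  -149.15  130.3     1.2 ]
219 [137  89  84  85  86  87  86  83  65  57  56  70 102 143 146 136 110 116
 112 108 108 107 108 107 106 104 104 106]
225 [103  96  79  84  85  86  87  86  82  57  49  61  50  58  98 146 149 150
 147 149 149 149 148 148 148 148 148 148]
```

move_arm([
  [0.0003,0,0,0,0,-0.0012,1],
  [0.0006,0,0,0,0,-0.0024,1],
  [0.0009,0,0,0,0,-0.0036,1],
  [0.0009,0,0,0,0,-0.0036,1],
  [0.0009,0,0,0,0,-0.0036,1],
  [0.0009,0,0,0,0,-0.0036,1],
  [0.0009,0,0,0,0,-0.0036,1],
  [0.0009,0,0,0,0,-0.0036,1],
  [0.0009,0,0,0,0,-0.0036,1],
  [0.0009,0,0,0,0,-0.0036,1],
])

```text
t: 32.2
ee_pos: [561.6, -148.7, 130.1]
tool_rot: [0.0, 0.823, 0.568, 0.0]
ft_force: [2.6, 0.4, -0.5]
grip_width: 11.0
grasp_force: 60.1
```

```bash
python3 - <<'E'
from h import *
json.dump(pose(.5775,130.3,(1.5,.8)),open('cmd.json','w'));F();look(13)
E
```

```text
t 32.2 F box axes [ 2.65 -0.15 -0.51] torque [ 0.204 -0.573 -0.182] w 11.0 pose [ 561.62 -148.67  130.08    1.21] cmd [ 561.83 -148.8   130.3     1.21]
219 [136  88  82  84  86  86  87  82  60  52  58  73 103 145 147 136 110 116
 111 108 108 109 108 105 104 105 105 105]
225 [104  96  78  84  86  87  87  87  82  55  42  57  48  57  99 145 147 149
 147 149 149 149 148 148 148 148 148 149]
```

move_arm([
  [0.0003,0,0,0,0,-0.0012,1],
  [0.0006,0,0,0,0,-0.0024,1],
  [0.0009,0,0,0,0,-0.0036,1],
  [0.0013,0,0,0,0,-0.0048,1],
  [0.0013,0,0,0,0,-0.0048,1],
  [0.0013,0,0,0,0,-0.0048,1],
  [0.0013,0,0,0,0,-0.0048,1],
  [0.0013,0,0,0,0,-0.0048,1],
  [0.0013,0,0,0,0,-0.0048,1],
  [0.0013,0,0,0,0,-0.0048,1],
])

```text
t: 33.5
ee_pos: [561.8, -148.2, 130.1]
tool_rot: [0.0, 0.82, 0.572, -0.0]
ft_force: [3.6, 2.0, -1.8]
grip_width: 10.9
grasp_force: 60.1
```

```bash
python3 - <<'E'
from h import *
json.dump(pose(.5675,130.3,(1.5,.8)),open('cmd.json','w'));F();look(14)
E
```

```text
t 33.5 F box axes [ 3.96  1.17 -1.8 ] torque [ 0.222 -0.551 -0.208] w 10.9 pose [ 561.78 -148.17  130.07    1.22] cmd [ 562.   -148.32  130.3     1.22]
219 [136  89  83  85  86  86  86  82  56  56  56  68 104 145 146 136 111 116
 111 109 107 106 109 107 105 104 105 104]
225 [103  97  80  83  86  86  86  87  82  54  37  55  48  54 100 146 148 150
 147 150 149 148 148 148 148 148 148 148]
```

move_arm([
  [0.0003,0,0,0,0,-0.0012,1],
  [0.0006,0,0,0,0,-0.0024,1],
  [0.0009,0,0,0,0,-0.0036,1],
  [0.0013,0,0,0,0,-0.0048,1],
  [0.0013,0,0,0,0,-0.0048,1],
  [0.0013,0,0,0,0,-0.0048,1],
  [0.0013,0,0,0,0,-0.0048,1],
  [0.0013,0,0,0,0,-0.0048,1],
  [0.0013,0,0,0,0,-0.0048,1],
  [0.0013,0,0,0,0,-0.0048,1],
])

```text
t: 34.8
ee_pos: [562.0, -147.7, 130.1]
tool_rot: [0.0, 0.817, 0.576, -0.0]
ft_force: [1.8, 1.6, -2.1]
grip_width: 11.1
grasp_force: 60.1
```

```bash
python3 - <<'E'
from h import *
json.dump(pose(.5575,130.3,(1.5,.8)),open('cmd.json','w'));F();look(15)
E
```

```text
t 34.8 F box axes [ 2.13  1.12 -2.08] torque [ 0.164 -0.482 -0.205] w 11.1 pose [ 561.95 -147.7   130.07    1.23] cmd [ 562.16 -147.84  130.3     1.23]
219 [136  89  83  85  85  86  87  82  53  53  58  73 103 144 146 136 112 115
 111 108 107 107 107 106 104 104 103 103]
225 [102  97  79  84  86  86  86  87  81  53  47  57  49  55 100 145 148 149
 147 149 149 148 148 148 149 148 148 149]
```

move_arm([
  [0.0003,0,0,0,0,-0.0012,1],
  [0.0006,0,0,0,0,-0.0024,1],
  [0.0009,0,0,0,0,-0.0036,1],
  [0.0013,0,0,0,0,-0.0048,1],
  [0.0013,0,0,0,0,-0.0048,1],
  [0.0013,0,0,0,0,-0.0048,1],
  [0.0013,0,0,0,0,-0.0048,1],
  [0.0013,0,0,0,0,-0.0048,1],
  [0.0013,0,0,0,0,-0.0048,1],
  [0.0013,0,0,0,0,-0.0048,1],
])

```text
t: 36.1
ee_pos: [562.1, -147.2, 130.1]
tool_rot: [0.0, 0.814, 0.58, -0.0]
ft_force: [2.2, 1.3, -1.5]
grip_width: 11.1
grasp_force: 60.1
```

```bash
python3 - <<'E'
from h import *
json.dump(pose(.5475,130.3,(1.5,.8)),open('cmd.json','w'));F();look(16)
E
```

```text
t 36.1 F box axes [ 2.39  0.81 -1.47] torque [ 0.224 -0.491 -0.254] w 11.1 pose [ 562.14 -147.2   130.08    1.24] cmd [ 562.32 -147.36  130.3     1.24]
219 [136  88  83  85  85  87  87  79  47  55  63 100 147 147 145 136 113 116
 115 109 108 108 108 106 106 104 104 102]
225 [103  96  78  84  86  86  87  87  81  55  61  57  48  57  98 145 148 151
 149 149 149 148 148 148 148 148 148 148]
```

move_arm([
  [0.0003,0,0,0,0,-0.0012,1],
  [0.0006,0,0,0,0,-0.0024,1],
  [0.0009,0,0,0,0,-0.0036,1],
  [0.0013,0,0,0,0,-0.0048,1],
  [0.0013,0,0,0,0,-0.0048,1],
  [0.0013,0,0,0,0,-0.0048,1],
  [0.0013,0,0,0,0,-0.0048,1],
  [0.0013,0,0,0,0,-0.0048,1],
  [0.0013,0,0,0,0,-0.0048,1],
  [0.0013,0,0,0,0,-0.0048,1],
])

```text
t: 37.4
ee_pos: [562.3, -146.7, 130.1]
tool_rot: [0.0, 0.811, 0.584, -0.0]
ft_force: [2.6, 0.4, -1.5]
grip_width: 11.1
grasp_force: 60.1
```

```bash
python3 - <<'E'
from h import *
json.dump(pose(.5375,130.3,(1.5,.8)),open('cmd.json','w'));F();look(17)
E
```

```text
t 37.4 F box axes [ 2.6  -0.13 -1.47] torque [ 0.195 -0.53  -0.209] w 11.1 pose [ 562.31 -146.71  130.07    1.25] cmd [ 562.48 -146.88  130.3     1.25]
219 [136  89  82  84  86  86  83  69  56  56  68 104 147 147 145 137 113 117
 115 109 108 108 108 105 105 103 105 102]
225 [103  97  77  83  86  85  86  86  80  54  56  55  44  63 107 145 148 149
 146 149 149 148 148 147 147 149 148 148]
```

move_arm([
  [0.0003,0,0,0,0,-0.0012,1],
  [0.0006,0,0,0,0,-0.0024,1],
  [0.0009,0,0,0,0,-0.0036,1],
  [0.0013,0,0,0,0,-0.0048,1],
  [0.0013,0,0,0,0,-0.0048,1],
  [0.0013,0,0,0,0,-0.0048,1],
  [0.0013,0,0,0,0,-0.0048,1],
  [0.0013,0,0,0,0,-0.0048,1],
  [0.0013,0,0,0,0,-0.0048,1],
  [0.0013,0,0,0,0,-0.0048,1],
])

```text
t: 38.7
ee_pos: [562.5, -146.3, 130.1]
tool_rot: [0.0, 0.809, 0.588, 0.0]
ft_force: [4.1, 1.2, -2.0]
grip_width: 11.1
grasp_force: 60.1
```

```bash
python3 - <<'E'
from h import *
json.dump(pose(.5275,130.3,(1.5,.8)),open('cmd.json','w'));F();look(18)
E
```

```text
t 38.7 F box axes [ 4.28  0.31 -1.98] torque [ 0.183 -0.784 -0.338] w 11.1 pose [ 562.54 -146.25  130.09    1.26] cmd [ 562.63 -146.39  130.3     1.26]
219 [136  88  84  85  86  87  84  69  54  57  71 103 147 147 145 136 113 115
 108 107 106 107 106 105 105 106 105  98]
225 [102  96  79  84  86  87  87  86  80  54  56  55  45  63 106 144 148 150
 149 148 148 148 147 147 148 148 148 148]
```

Torque and force have risen and the plate image has stopped changing. I'll make one small confirming step.

move_arm([
  [0.0003,0,0,0,0,-0.0012,1],
  [0.0006,0,0,0,0,-0.0024,1],
  [0.0006,0,0,0,0,-0.0024,1],
  [0.0006,0,0,0,0,-0.0024,1],
  [0.0006,0,0,0,0,-0.0024,1],
  [0.0006,0,0,0,0,-0.0024,1],
  [0.0006,0,0,0,0,-0.0024,1],
  [0.0006,0,0,0,0,-0.0024,1],
  [0.0006,0,0,0,0,-0.0024,1],
  [0.0006,0,0,0,0,-0.0024,1],
])

```text
t: 40.0
ee_pos: [562.6, -146.0, 130.1]
tool_rot: [0.0, 0.807, 0.59, 0.0]
ft_force: [5.5, 0.7, -1.7]
grip_width: 10.8
grasp_force: 60.1
```

```bash
python3 - <<'E'
from h import *
json.dump(pose(.5225,130.3,(1.5,.8)),open('cmd.json','w'));F();look(19)
E
```

```text
t 40.0 F box axes [ 5.49 -0.5  -1.72] torque [ 0.124 -0.998 -0.383] w 10.8 pose [ 562.65 -146.02  130.11    1.26] cmd [ 562.7  -146.15  130.3     1.26]
219 [135  87  83  85  85  87  84  68  54  57  72 104 146 146 145 137 115 116
 108 107 106 108 105 105 106 106 105  99]
225 [102  96  78  85  85  86  87  87  81  54  56  55  45  62 107 145 147 151
 148 149 148 148 148 148 148 148 147 147]
```

move_arm([
  [-0.0005,0,0,0,0,0.002,1],
  [-0.0012,0,0,0,0,0.0046,1],
  [-0.0012,0,0.0005,0,0,0.0046,1],
  [-0.0012,0,0.001,0,0,0.0046,1],
  [-0.0012,0,0.0014,0,0,0.0046,1],
  [-0.0012,0,0.0014,0,0,0.0046,1],
  [-0.0012,0,0.0014,0,0,0.0046,1],
  [-0.0012,0,0.0014,0,0,0.0046,1],
  [-0.0012,0,0.0014,0,0,0.0046,1],
  [-0.0012,0,0.0014,0,0,0.0046,1],
], grip_force=20)

```text
t: 41.3
ee_pos: [562.4, -146.5, 129.6]
tool_rot: [0.0, 0.81, 0.587, -0.0]
ft_force: [2.7, 0.5, 1.4]
grip_width: 11.2
grasp_force: 60.7
```

```bash
python3 - <<'E'
from h import *
F()
E
```

```text
t 41.3 F box axes [ 2.74 -0.13  1.44] torque [ 0.105 -0.437 -0.201] w 11.2 pose [ 562.37 -146.51  129.58    1.25] cmd [ 562.7  -146.15  130.3     1.26]
```

move_arm([
  [-0.0006,0,0,0,0,0.0024,1],
  [-0.0006,0,0,0,0,0.0024,1],
  [-0.0006,0,0,0,0,0.0024,0.7],
  [-0.0006,0,0,0,0,0.0024,0.6],
  [-0.0006,0,0,0,0,0.0024,0.5],
  [-0.0006,0,0,0,0,0.0024,0.4],
  [-0.0006,0,0,0,0,0.0024,0.3],
  [-0.0006,0,0,0,0,0.0024,0.3],
  [-0.0006,0,0,0,0,0.0024,0.3],
  [-0.0006,0,0,0,0,0.0024,0.3],
])

```text
t: 42.55
ee_pos: [562.3, -146.7, 129.5]
tool_rot: [-0.0, 0.811, 0.585, -0.0]
ft_force: [0.2, 0.6, -0.2]
grip_width: 29.6
grasp_force: 0.0
```

move_arm([
  [0,0,-0.01,0,0,0,0.3],
  [0,0,-0.03,0,0,0,0.3],
  [0,0,-0.06,0,0,0,0.3],
  [0,0,-0.1,0,0,0,0.3],
  [0,0,-0.15,0,0,0,0.3],
  [0,0,-0.2,0,0,0,0.3],
  [0,0,-0.25,0,0,0,0.3],
  [0,0,-0.28,0,0,0,0.3],
  [0,0,-0.28,0,0,0,0.3],
  [0,0,-0.28,0,0,0,0.3],
])

```text
t: 43.8
ee_pos: [561.9, -146.5, 240.9]
tool_rot: [-0.0, 0.811, 0.585, -0.0]
ft_force: [-0.6, -0.5, 0.1]
grip_width: 30.0
grasp_force: 0.0
```

```bash
python3 - <<'E'
from h import *
F();look(20);snap('wrist','w20')
a=cv2.imread('pics/w20.png');print(a.shape)
# pin handle: black blob around the predicted handle top
c=[562.3,-146.8]
for z in (9,76): print(z,proj('w20',[*c,85+z]))
u,v=map(int,proj('w20',[*c,161])); g=cv2.cvtColor(a,cv2.COLOR_BGR2GRAY)
print(g[max(v-40,0):v+60:6,max(u-40,0):u+44:5])
E
```

```text
t 43.8 F box axes [-0.66 -0.36  0.11] torque [-0.015  0.001  0.042] w 30.0 pose [ 561.95 -146.49  240.87    1.25] cmd [ 562.7  -146.15  130.3     1.26]
219 [129  85  80  80  82  82  79  66  51  54  68  99 140 141 139 131 108 111
 109 104 103 102 103 101 100  99  99 101]
225 [ 98  93  75  79  82  82  82  82  77  52  54  52  45  60 101 139 140 143
 143 143 142 142 142 141 141 141 141 141]
(420, 560, 3)
9 [277.37184398 196.53712368]
76 [277.22751423 218.9767314 ]
[[129 128 129 128 117  19  43  46  43  55  56  54 150 151 151 150 151]
 [150 150 128 128 128  99  40  68  39  15  16  56 149 149 149 150 150]
 [150 149 149 130 128 127  39  38   5   5  15  15 150 149 150 151 150]
 [152 150 131 128 129 129  40  25   1   2  13  41 147 147 148 149 150]
 [151 153 129 131 128 130  40  11   1   3  42  44 150 149 150 149 149]
 [152 152 152 152 151 131 106   6  15  13  41 150 150 147 150 151 150]
 [153 153 154 154 134 131 132  16  23  17 147 153 149 150 151 149 150]
 [157 154 154 155 133 134 134  19  23  17 152 151 152 153 152 151 150]
 [157 155 155 136 133 135 134  20  24  16 152 153 154 153 153 154 151]
 [159 158 139 137 137 136 145  96  31  26 154 155 155 156 154 155 154]
 [159 158 138 139 137 136 159 158 156 157 156 155 155 155 155 155 153]
 [161 140 139 139 138 159 158 158 159 158 158 158 157 157 157 155 155]
 [143 140 140 142 140 160 161 159 159 159 158 159 158 159 158 157 135]
 [ 38  38   5 141 161 161 161 161 160 161 160 160 159 151   3  36  38]
 [ 36  37   5 162 163 163 162 161 162 162 161 135 130 134   3  38  38]
 [ 36  37   1 165 163 164 164 164 163 128 127 135 127 134   5   9  38]
 [ 37  10   3 165 165 165 161 130 128 128 128 141 150 151   3   1  36]]
```

```bash
python3 -c "
from workcell import ctrl
print(ctrl.close_job())"
```

```text
the job is handed in; nothing more can be done
None
```

The job is handed in: the pin is through the ring, the plate was pushed until it met its hard stop, and the pin is standing on the lid, let go, with the arm clear (about 44 s used, no verdict shown).

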